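Reassemble a repaired control unit

ROBOT

A 6-joint arm with a two-finger parallel gripper is mounted at the origin on the work surface. World frame = base frame: x ahead of the robot, y to its left, z up, the work surface at z = 0. Lengths are in m, angles in rad, forces in N, time in s.
With the tool pointing down it reaches from about 0.35 to 0.975 m from the base axis. Payload 4.9 kg.
Tool frame: the origin (TCP) lies at the very end of the fingers, on their centre line; the grasp point (between the pads) lies 19 mm behind it (ctrl.grasp_offset is the distance from the TCP to the grasp point, in m); z points along the fingers, y is the line along which they close (so a half turn about z gives the same grasp; the last joint's range is limited). The gripper opens to 85 mm and grips with 20 to 120 N. Pads are 22 mm wide; open, the fingers measure 114 mm over their backs; the gripper's body (76 mm by 85 mm) begins 54 mm behind the grasp point. The pads swing forward as they close: fully open they stand 13 mm farther back than shut.
Start: joints at [1.161, 0.053, 1.613, -0, 1.476, -0.119], TCP at [0.179, 0.599, 0.21] pointing down, gripper open.
Joint ranges: [-3.01, 3.01], [-1.01, 2.22], [0.06, 2.58], [-1.02, 4.17], [0.09, 2.62], [-3.14, 3.14]. Speed limits (rad/s): [2.57, 2.57, 3.14, 3.14, 3.14, 3.14].

INTERFACE

Orientations are given as a rotation vector (axis times angle).
In Python, from station import ctrl, optics gives the robot as it stands.
- The arm moves only by the shell command python3 -m handwheel 'ROWS' [OPENING] [FORCE]. ROWS is JSON, a list of rows, each an object of numbers: "tx", "ty", "tz": the shift along the tool's x, y, z in mm; "roll": the turn about the tool's z in rad. A call has 1 to 12 rows; each row shifts and turns the commanded pose from where the row before left it, along the tool's axes as they then stand; what a row does not reach is not made up. A row lasts 1/12 s, in which the tool goes at most 41.7 mm and 7.16 degrees, less where a joint would pass 70% of its speed; a pose out of reach is approached as far as the arm can. A call with a gripper value outside its range is refused whole. OPENING is the finger opening in mm, from 0 to 85.4, set as the call begins (- or left out, the last holds). The fingers move at their own pace and stop on an object; FORCE is the grip in N (left out, the last holds). Time passes only in rows, so rows that do not move let the fingers close. It gives the time, the measured TCP pose, the force, the opening and the grip force at its end, in the units of the state.
- ctrl.get_obs(): the state, without advancing time (a new reading comes with each control period).
- optics.get_image(name): name is "side" or "top"; returns (picture, depth): 420x560x3 uint8, red, green, blue; 420x560 float32, m along the optical axis (not along the pixel's ray), 0 where there is no reading.
- optics.camera_params(name): a dict with "mtx" (3x3 intrinsics, pixels), "extrinsics" (4x4, takes a point from camera to world coordinates). Camera axes: x right, y down, z forward; pixel columns grow to the right and rows downward; lengths in m; the calibration is good to about 2 mm. A picture is of the moment at which its call begins. camera_params takes no time and is no camera call.
- ctrl.finish_job(): hands the job in; it is judged then, once.
The state is a dict: "t": time; "q": joint angles; "dq": joint speeds; "effort": joint torques, N m; "tool_pos": TCP position; "tool_rot": TCP orientation; "contact_force": force on the tool from outside, world axes, zero at the start; "wrist_torque": the same for the moment, N m; "opening": finger opening in m; "grip_force": force on a finger pad.
Only numpy, scipy, OpenCV 4.12 (cv2) and the standard library are available. Lean on these libraries where they do the work, as an engineer would, in place of code of your own. Each camera call takes 0.05 s, during which the arm holds its last target. There are 200 camera calls.

TASK

Put the repaired control unit back together in its grey base: first the green power board down on the base's ledges, then the white spacer over it, then the blue control board flat on the spacer's deck, and last the grey cover fully down with its hood over the heat sink. Both boards go with their connector ends towards the cable glands. Leave the scorched old board, the solder reel, the flux jar and the screwdriver where they lie, and let go of everything.

Things in the scene. Friction and masses are not known exactly. Their poses are not given: they have to be found in the camera images.
- base: Lower shell, fixed: grey tray on a plywood plate 152x92x6 mm. Origin: plate underside, below tray middle; +x to the end with two black cable glands. Heights: tray floor 9, four corner ledges 13, rim 22. Inside 117 (x) x 63 (y), mouth bevelled to 123x69; rim flange 133x79. Seated origins above this one: power board 13 (12 mm to +x), spacer 15, control board 50, cover 46.
- power_board: Green board 110 (x) x 56 (y) x 2 mm, 0.24 kg. Grip its yellow transformer, 32 (x) x 26 (y), across y; top 28 mm above board underside. Origin: board underside below transformer middle, 12 mm to +x of board middle. Blue terminals at +x end, capacitors (23 high) and white relay to -x. Drops onto the base's ledges with 3.5 mm play each side, terminals to the glands.
- spacer: White sleeve 110 (x) x 56 (y) x 45 mm, 0.09 kg, alike both ways round. Origin: middle of lower edge plane. Grip outside across y. Inside, a deck with a small hole, its top at 35 mm; the walls rise 10 mm above it (inside 104x50). Below the deck open, 32 mm clear. Enters the tray with 3.5 mm play each side and stands on the power board's border.
- control_board: Blue board 97 (x) x 43 (y) x 2 mm, 0.09 kg. Grip its silver finned heat sink, 30 (x) x 24 (y), across y; top 27 mm above board underside. Origin: board underside below heat sink middle, 12 mm to +x of board middle. White connector at +x end. Lies on the spacer's deck inside the walls, 3.5 mm play each side, connector to the glands; origin 35 mm above the spacer's, 12 mm towards glands.
- cover: Grey cap 122 (x) x 68 (y) mm, 0.1 kg, open below (inside 117x63, 14 deep), flat top at 16.5 mm; dark window at -x end. Grip its slotted hood, 53 (x) x 46 (y), from 16.5 to 37.5 mm, across y. Origin: skirt's lower edge level below hood middle, 12 mm to +x of cover middle. Caps the spacer, 3.5 mm play each side, resting on its top edge; origin 31 mm above the spacer's, 12 mm towards glands.
- solder_reel: Solder reel standing on the bench, 58 mm in diameter, 45 mm high, white top. Origin under its middle. Bystander.
- flux_jar: Small flux jar, 48 mm in diameter, 34 mm high, brown lid. Origin under its middle. Bystander.
- old_board: Scorched old brown control board with a dark heat sink, 97 x 43 mm, 27 mm high over all, taken out of the unit; not to be used. Origin under the heat sink. Bystander.
- screwdriver: Screwdriver with a blue handle, 170 mm long, lying on the bench. Origin under its middle. Bystander.

How it is judged:
On the way, in this order (a step that is already met when the one before it is completed fails the run):
1. the power board lies flat on the ledges of the base, right way round, and is let go (x of power_board in the frame of base between 0.004 and 0.02 m and y of power_board in the frame of base between -0.008 and 0.008 m and z of power_board in the frame of base between 0.0105 and 0.0155 m and angle between power_board's own z axis and vertical below 0.06 rad and angle between the x axis of power_board and the x axis of base, either way round below 0.2 rad and contact force between the fingers and power_board below 0.1 N), for 0.2 s.
2. the white spacer stands in the base on the power board, and is let go (x of spacer in the frame of base between -0.008 and 0.008 m and y of spacer in the frame of base between -0.008 and 0.008 m and z of spacer in the frame of base between 0.0125 and 0.0175 m and angle between spacer's own z axis and vertical below 0.06 rad and angle between the x axis of spacer and the x axis of base, either way round below 0.2 rad and contact force between the fingers and spacer below 0.1 N), for 0.2 s.
3. the blue control board lies flat on the spacer's deck, right way round, and is let go (x of control_board in the frame of base between 0.002 and 0.022 m and y of control_board in the frame of base between -0.01 and 0.01 m and z of control_board in the frame of base between 0.0475 and 0.0525 m and angle between control_board's own z axis and vertical below 0.06 rad and angle between the x axis of control_board and the x axis of base, either way round below 0.2 rad and contact force between the fingers and control_board below 0.1 N), for 0.2 s.
4. the cover is down on the spacer, hood over the heat sink, and is let go (x of cover in the frame of base between 0 and 0.024 m and y of cover in the frame of base between -0.012 and 0.012 m and z of cover in the frame of base between 0.0435 and 0.0485 m and angle between cover's own z axis and vertical below 0.06 rad and angle between the x axis of cover and the x axis of base, either way round below 0.2 rad and contact force between the fingers and cover below 0.1 N), for 0.2 s.
At the end, for the whole second after the job is handed in: All four parts nested in the base in order, released, at rest: within 2.5 mm of seated height, level to 0.06 rad, in line to 0.2 rad, in place along x and y to 8 mm (power board, spacer), 10 mm (control board), 12 mm (cover); boards and cover the right way round (all of step 1 and all of step 2 and all of step 3 and all of step 4 and linear speed of each of power_board, spacer, control_board, cover below 0.02 m/s and angular speed of each of power_board, spacer, control_board, cover below 0.2 rad/s); the robot touches nothing.
It fails at once if the solder reel is moved by more than 20 mm (distance of solder_reel from where it was at the start of the episode above 0.02 m).
It fails at once if the flux jar is moved by more than 20 mm (distance of flux_jar from where it was at the start of the episode above 0.02 m).
It fails at once if the scorched old board is moved by more than 20 mm (distance of old_board from where it was at the start of the episode above 0.02 m).
It fails at once if the screwdriver is moved by more than 20 mm (distance of screwdriver from where it was at the start of the episode above 0.02 m).
It also fails if it takes over 120 s, if anything falls off the work surface, if the arm or the gripper's body presses on something with over 40 N, if the wrist force passes 120 N, or if a joint passes its speed limit or range.

## Working session

There is one attempt and no reset: what is moved stays moved. The work goes in short steps, Python scripts to look and compute and a shell command to move; the robot and the scene stay as the last step left them, time stands still between calls to the robot, and variables do not carry over. Pictures are saved under pics/ and viewed, at most 14 in all, crops included, and the job is handed in when it is done.

```bash
mkdir -p pics
python3 - <<'E'
from station import ctrl, optics
import cv2,numpy as np
for n in("top","side"):
    im,d=optics.get_image(n); cv2.imwrite(f"pics/{n}0.png",im[:,:,::-1]); np.save(f"{n}0.npy",d)
    p=optics.camera_params(n); print(n,np.round(p["mtx"],1).tolist(),np.round(p["extrinsics"],3).tolist())
o=ctrl.get_obs(); print(o, ctrl.grasp_offset)
E
```

```text
top [[395.7, 0.0, 289.5], [0.0, 395.7, 207.0], [0.0, 0.0, 1.0]] [[0.011, -0.994, 0.107, 0.493], [-1.0, -0.011, -0.001, 0.001], [0.002, -0.107, -0.994, 1.205], [0.0, 0.0, 0.0, 1.0]]
side [[488.7, 0.0, 281.8], [0.0, 488.7, 207.3], [0.0, 0.0, 1.0]] [[0.875, -0.273, 0.399, 0.111], [-0.483, -0.516, 0.707, -0.883], [0.013, -0.812, -0.584, 0.772], [0.0, 0.0, 0.0, 1.0]]
{'t': 0.1, 'q': array([ 1.16098741e+00,  5.33124846e-02,  1.61414953e+00,  3.36581419e-06,
        1.47600337e+00, -1.18991960e-01]), 'dq': array([-0.00063688, -0.00020415, -0.00290715,  0.00111167, -0.00112995,
        0.00241058]), 'effort': array([ 3.93420328e-05, -3.94901025e+01, -3.71364641e+01, -8.62948787e-05,
        3.95927054e-03,  1.40644948e-05]), 'tool_pos': array([0.17896182, 0.59820247, 0.20857686]), 'tool_rot': array([-4.55135055e-01, -3.10795002e+00,  2.83763365e-03]), 'contact_force': array([-1.12348667,  0.59148586, -0.05328801]), 'wrist_torque': array([-0.05315198,  0.00414172, -0.01580297]), 'grip_force': 0.0, 'opening': 0.08540233554989592} 0.0187
```

View pics/top0.png

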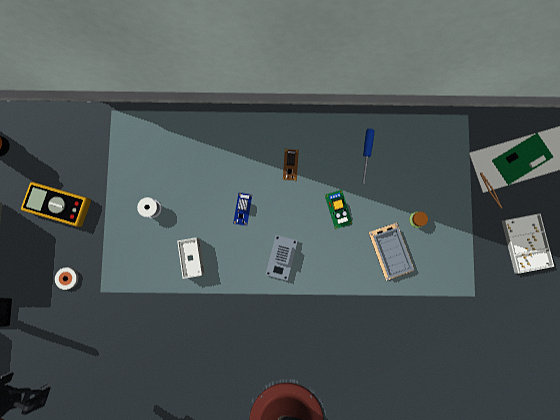

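View pics/side0.png

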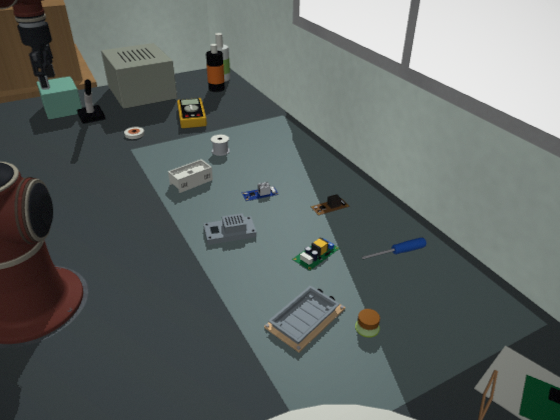

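The top view shows the base at about (392,251), power board (339,209), spacer (190,258), control board (243,208) and cover (283,257). The old board is at (290,165), reel (149,208), jar (419,219) and screwdriver (369,150). In the side view the base glands are at (315,292), on the far +x side.

```bash
cat > h.py <<'E'
import cv2,numpy as np
from station import ctrl,optics
P={n:optics.camera_params(n) for n in("top","side")}
def ray(n,uv,z):
    uv=np.atleast_2d(uv).astype(float);K=P[n]["mtx"];T=np.array(P[n]["extrinsics"])
    d=np.c_[(uv-[K[0][2],K[1][2]])/K[0][0],np.ones(len(uv))]@T[:3,:3].T
    return (T[:3,3]+d*((z-T[2,3])/d[:,2])[:,None])[:,:2]
def cloud(n,d):
    v,u=np.mgrid[:420,:560];K=P[n]["mtx"];T=np.array(P[n]["extrinsics"])
    c=np.stack([(u-K[0][2])*d/K[0][0],(v-K[1][2])*d/K[0][0],d],-1)
    return c@T[:3,:3].T+T[:3,3]
def rect(xy):
    r=cv2.minAreaRect((np.asarray(xy)*1000).astype(np.float32)); (cx,cy),(w,h),a=r
    if w<h: w,h,a=h,w,a+90
    return "c=(%.1f,%.1f) %.1fx%.1f long-axis %.1fdeg"%(cx,cy,w,h,(a+90)%180-90)
def maskrect(n,m,z,):
    c=max(cv2.findContours(m.astype(np.uint8),0,2)[0],key=cv2.contourArea)
    return rect(ray(n,c[:,0],z))
E
python3 - <<'E'
from h import *
im=cv2.imread("pics/top0.png"); d=np.load("top0.npy"); X=cloud("top",d)
hsv=cv2.cvtColor(im,cv2.COLOR_BGR2HSV)
print("bench z",np.median(X[225:280,330:360,2]))
print("arm? base rim", X[251,392], X[257,283],X[258,190])
m=((X[...,2]>.006)&(d>0)).astype(np.uint8); m[:115]=0;m[295:]=0;m[:,:105]=0;m[:,465:]=0
n,l,s,c=cv2.connectedComponentsWithStats(m)
for i in range(1,n):
    if s[i,4]<30: continue
    p=X[l==i]; print(np.round(c[i]),s[i,4],"zmax %.3f"%np.percentile(p[:,2],95),rect(p[:,:2]))
    for lo in (.02,.035):
        q=p[p[:,2]>lo]
        if len(q)>20: print("   >",lo,len(q),rect(q[:,:2]))
H,S,V=hsv[...,0],hsv[...,1],hsv[...,2]
def reg(u0,u1,v0,v1):
    r=np.zeros((420,560),bool); r[v0:v1,u0:u1]=1; return r
print("yellow",maskrect("top",reg(320,360,185,230)&(H>18)&(H<35)&(S>120)&(V>100),.028))
print("green",maskrect("top",reg(320,360,185,235)&(H>35)&(H<85)&(S>110),.002))
print("blue",maskrect("top",reg(225,262,185,230)&(H>100)&(H<130)&(S>150),.002))
cv2.imwrite("pics/crop.png",cv2.resize(im[180:290,160:430],None,fx=2.95,fy=2.95,interpolation=cv2.INTER_CUBIC))
E
```

```text
bench z 0.001265423593084014
arm? base rim [ 0.49240289 -0.31073226  0.00697253] [0.47151862 0.01673053 0.03971384] [ 4.64752099e-01  2.97957532e-01 -1.77658953e-05]
[368. 148.] 280 zmax 0.028 c=(780.8,-237.4) 169.5x27.9 long-axis -7.2deg
   > 0.02 184 c=(797.1,-238.1) 134.5x22.8 long-axis -7.6deg
[290. 159.] 127 zmax 0.032 c=(772.7,-0.6) 53.9x30.9 long-axis 0.6deg
   > 0.02 81 c=(766.2,-2.1) 31.6x21.3 long-axis 0.6deg
[334. 196.] 43 zmax 0.017 c=(658.8,-136.5) 33.8x15.9 long-axis -77.4deg
[148. 208.] 352 zmax 0.050 c=(615.3,422.7) 67.6x56.1 long-axis 53.0deg
   > 0.02 316 c=(611.9,418.8) 56.3x56.2 long-axis -47.3deg
   > 0.035 303 c=(611.9,418.8) 56.3x56.2 long-axis -47.3deg
[242. 205.] 98 zmax 0.031 c=(625.2,143.1) 32.2x28.8 long-axis -10.1deg
   > 0.02 84 c=(626.5,141.2) 30.0x24.1 long-axis -7.3deg
[340. 210.] 216 zmax 0.032 c=(612.5,-156.3) 72.3x44.2 long-axis 12.5deg
   > 0.02 141 c=(611.3,-152.0) 70.7x32.7 long-axis 14.1deg
[419. 219.] 214 zmax 0.038 c=(588.9,-387.7) 43.8x41.8 long-axis 44.4deg
   > 0.02 182 c=(588.0,-389.0) 41.1x40.7 long-axis 19.2deg
   > 0.035 71 c=(588.1,-390.1) 40.7x38.1 long-axis 27.1deg
[392. 252.] 1345 zmax 0.024 c=(491.5,-307.0) 151.8x92.9 long-axis 20.2deg
   > 0.02 310 c=(490.2,-309.2) 138.5x79.9 long-axis 19.3deg
[281. 258.] 944 zmax 0.040 c=(470.6,21.7) 125.2x69.3 long-axis -14.0deg
   > 0.02 368 c=(469.3,22.9) 121.5x67.3 long-axis -13.0deg
   > 0.035 262 c=(480.6,19.7) 52.9x45.5 long-axis -13.5deg
[190. 258.] 827 zmax 0.047 c=(463.4,293.5) 112.5x70.7 long-axis 10.9deg
   > 0.02 784 c=(465.8,288.7) 109.7x57.7 long-axis 10.4deg
   > 0.035 558 c=(465.7,289.0) 109.7x56.9 long-axis 10.4deg
yellow c=(629.9,-144.2) 28.2x23.5 long-axis -73.4deg
green c=(618.8,-149.1) 111.5x57.1 long-axis 17.5deg
blue c=(615.2,143.5) 93.0x42.7 long-axis -8.2deg
```

View pics/crop.png

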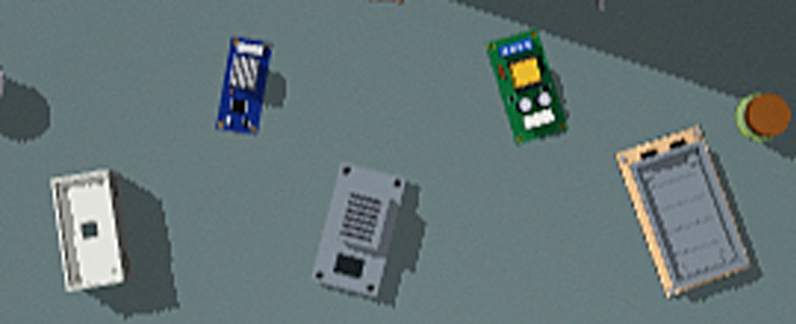

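The crop confirms that all the connector ends and the base glands point up the image, towards world +x. Base is about (491,-308) at 20°, power board grip (630,-145) at 17.3°, control board (626.5,141.5) at -8°, cover hood (480.6,20) at -13.5°, spacer (465.7,289) at 10.4°.

```bash
cat >> h.py <<'E'
from scipy.spatial.transform import Rotation as Rn
def to(x,y,z,phi):
    """shift (mm, tool axes now) then roll (rad) to TCP target in mm, part x axis phi deg"""
    o=ctrl.get_obs();R=Rn.from_rotvec(o["tool_rot"]).as_matrix()
    s=R.T@(np.array([x,y,z])-o["tool_pos"]*1000)
    now=np.degrees(np.arctan2(-R[1,0],-R[0,0]))
    print("t %.1f tcp %s yaw %.1f tilt %.1fdeg F %s open %.1f grip %.0f"%(o["t"],np.round(o["tool_pos"]*1000,1),now,np.degrees(np.arccos(-R[2,2])),np.round(o["contact_force"],1),o["opening"]*1000,o["grip_force"]))
    print("tx %.1f ty %.1f tz %.1f, roll %.3f"%(*s,np.radians(now-phi)))
E
python3 -c "
from h import *
to(630,-145,120,17.3)"
```

```text
t 0.1 tcp [179.  598.2 208.6] yaw -16.7 tilt 0.1deg F [-1.1  0.6 -0.1] open 85.4 grip 0
tx -645.2 ty -582.5 tz 89.5, roll -0.593
```

```bash
R='{"tx":-26.9,"ty":-24.3}'; python3 -m handwheel '[{"tx":-26.9,"ty":-24.3},{"tx":-26.9,"ty":-24.3},{"tx":-26.9,"ty":-24.3},{"tx":-26.9,"ty":-24.3},{"tx":-26.9,"ty":-24.3},{"tx":-26.9,"ty":-24.3},{"tx":-26.9,"ty":-24.3},{"tx":-26.9,"ty":-24.3},{"tx":-26.9,"ty":-24.3},{"tx":-26.9,"ty":-24.3},{"tx":-26.9,"ty":-24.3},{"tx":-26.9,"ty":-24.3}]' 50 40
python3 -m handwheel '[{"tx":-26.9,"ty":-24.3},{"tx":-26.9,"ty":-24.3},{"tx":-26.9,"ty":-24.3},{"tx":-26.9,"ty":-24.3},{"tx":-26.9,"ty":-24.3},{"tx":-26.9,"ty":-24.3},{"tx":-26.9,"ty":-24.3},{"tx":-26.9,"ty":-24.3},{"tx":-26.9,"ty":-24.3},{"tx":-26.9,"ty":-24.3},{"tx":-26.9,"ty":-24.3},{"tx":-26.9,"ty":-24.3}]'
python3 -m handwheel '[{"tz":20,"roll":-0.119},{"tz":20,"roll":-0.119},{"tz":20,"roll":-0.119},{"tz":20,"roll":-0.119},{"tz":9,"roll":-0.117},{},{}]'
python3 -c "
from h import *
to(630,-145,6,17.3)"
```

```text
t 0.1 tcp [179.  598.2 208.6] yaw -16.7 tilt 0.1deg F [-1.1  0.6 -0.1] open 85.4 grip 0
tx -645.2 ty -582.3 tz 203.5, roll -0.593$[0]: bad value
$[0]: bad value
$[0]: bad value
```

```bash
python3 -m handwheel '[{"tx":-26.9,"ty":-24.3,"tz":0,"roll":0}]' 50 40; python3 -m handwheel --help | head -20
```

```text
t: 0.18
tool_pos: [0.1959, 0.5698, 0.2085]
tool_rot: [-0.448, -3.107, -0.0]
contact_force: [1.2, -0.6, 0.2]
opening: 0.0752
grip_force: 0.0invalid input: not JSON, or not a number
```

```bash
python3 -m handwheel '[{"tx":-26.9,"ty":-24.3,"tz":0,"roll":0},{"tx":-26.9,"ty":-24.3,"tz":0,"roll":0},{"tx":-26.9,"ty":-24.3,"tz":0,"roll":0},{"tx":-26.9,"ty":-24.3,"tz":0,"roll":0},{"tx":-26.9,"ty":-24.3,"tz":0,"roll":0},{"tx":-26.9,"ty":-24.3,"tz":0,"roll":0},{"tx":-26.9,"ty":-24.3,"tz":0,"roll":0},{"tx":-26.9,"ty":-24.3,"tz":0,"roll":0},{"tx":-26.9,"ty":-24.3,"tz":0,"roll":0},{"tx":-26.9,"ty":-24.3,"tz":0,"roll":0},{"tx":-26.9,"ty":-24.3,"tz":0,"roll":0},{"tx":-26.9,"ty":-24.3,"tz":0,"roll":0}]' >/dev/null
python3 -m handwheel '[{"tx":-26.9,"ty":-24.3,"tz":0,"roll":0},{"tx":-26.9,"ty":-24.3,"tz":0,"roll":0},{"tx":-26.9,"ty":-24.3,"tz":0,"roll":0},{"tx":-26.9,"ty":-24.3,"tz":0,"roll":0},{"tx":-26.9,"ty":-24.3,"tz":0,"roll":0},{"tx":-26.9,"ty":-24.3,"tz":0,"roll":0},{"tx":-26.9,"ty":-24.3,"tz":0,"roll":0},{"tx":-26.9,"ty":-24.3,"tz":0,"roll":0},{"tx":-26.9,"ty":-24.3,"tz":0,"roll":0},{"tx":-26.9,"ty":-24.3,"tz":0,"roll":0},{"tx":-26.9,"ty":-24.3,"tz":0,"roll":0},{"tx":0,"ty":0,"tz":0,"roll":0}]' >/dev/null
python3 -m handwheel '[{"tx":0,"ty":0,"tz":20,"roll":-0.119},{"tx":0,"ty":0,"tz":20,"roll":-0.119},{"tx":0,"ty":0,"tz":20,"roll":-0.119},{"tx":0,"ty":0,"tz":20,"roll":-0.119},{"tx":0,"ty":0,"tz":9,"roll":-0.117},{"tx":0,"ty":0,"tz":0,"roll":0},{"tx":0,"ty":0,"tz":0,"roll":0},{"tx":0,"ty":0,"tz":0,"roll":0}]' >/dev/null
python3 -c "
from h import *
to(630,-145,6,17.3)"
```

```text
t 2.9 tcp [ 630.9 -145.1  121.7] yaw 17.2 tilt 0.1deg F [-0.6 -0.5  1.2] open 50.0 grip 0
tx 1.0 ty 0.4 tz 115.7, roll -0.002
```

```bash
python3 -m handwheel '[{"tx":0.5,"ty":0.2,"tz":25,"roll":0},{"tx":0.5,"ty":0.2,"tz":25,"roll":0},{"tx":0,"ty":0,"tz":25,"roll":0},{"tx":0,"ty":0,"tz":20,"roll":0},{"tx":0,"ty":0,"tz":12,"roll":0},{"tx":0,"ty":0,"tz":8,"roll":0},{"tx":0,"ty":0,"tz":0,"roll":0},{"tx":0,"ty":0,"tz":0,"roll":0}]'
python3 -m handwheel '[{"tx":0,"ty":0,"tz":0,"roll":0},{"tx":0,"ty":0,"tz":0,"roll":0},{"tx":0,"ty":0,"tz":0,"roll":0},{"tx":0,"ty":0,"tz":0,"roll":0},{"tx":0,"ty":0,"tz":0,"roll":0},{"tx":0,"ty":0,"tz":0,"roll":0},{"tx":0,"ty":0,"tz":0,"roll":0},{"tx":0,"ty":0,"tz":0,"roll":0}]' 10 40
python3 -m handwheel '[{"tx":0,"ty":0,"tz":-10,"roll":0},{"tx":0,"ty":0,"tz":-20,"roll":0},{"tx":0,"ty":0,"tz":-25,"roll":0},{"tx":0,"ty":0,"tz":-20,"roll":0},{"tx":0,"ty":0,"tz":-10,"roll":0},{"tx":0,"ty":0,"tz":0,"roll":0},{"tx":0,"ty":0,"tz":0,"roll":0}]'
python3 - <<'E'
from h import *
to(491+12*np.cos(np.radians(20)),-308+12*np.sin(np.radians(20)),91,20)
E
```

```text
t: 3.52
tool_pos: [0.6302, -0.1452, 0.0069]
tool_rot: [-0.472, 3.105, -0.001]
contact_force: [0.7, -0.2, 0.2]
opening: 0.0502
grip_force: 0.0
t: 4.18
tool_pos: [0.6301, -0.1452, 0.0067]
tool_rot: [-0.473, 3.105, -0.001]
contact_force: [0.3, 0.5, 6.6]
opening: 0.0097
grip_force: 2.8
t: 4.77
tool_pos: [0.6293, -0.145, 0.0906]
tool_rot: [-0.473, 3.106, -0.0]
contact_force: [-0.6, -0.0, 0.5]
opening: 0.0102
grip_force: 0.0
t 4.8 tcp [ 629.3 -145.    90.6] yaw 17.3 tilt 0.0deg F [-0.6 -0.   0.5] open 10.2 grip 0
tx 168.6 ty -113.9 tz -0.4, roll -0.047
```

Run:
```python
from h import *
im,d=optics.get_image("side"); b=im[:,:,::-1]; cv2.imwrite("pics/s1.png",cv2.resize(b[150:310,220:430],None,fx=3.7,fy=3.7,interpolation=cv2.INTER_CUBIC))
```

```text
(no output)
```

View pics/s1.png

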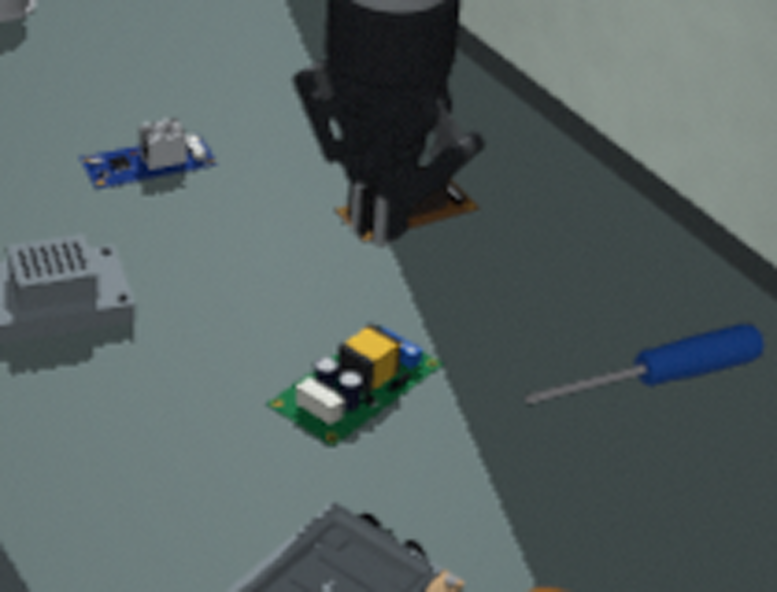

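The side crop shows the board flat and apparently unmoved (transformer at crop (370,360)), with the fingers empty. I'll re-measure it from both views.

Run:
```python
from h import *
for n in("side","top"):
    im,d=optics.get_image(n); hsv=cv2.cvtColor(im,cv2.COLOR_RGB2HSV);H,S,V=[hsv[...,i] for i in range(3)]
    X=cloud(n,d); r=(X[...,0]>.5)&(X[...,0]<.72)&(X[...,1]<-.07)&(X[...,1]>-.24)&(X[...,2]<.06)
    y=r&(H>18)&(H<35)&(S>120)&(V>110)
    print(n,"yellow",y.sum(),np.round(np.median(X[y],0),4),np.round(np.percentile(X[y],95,0),4))
    g=r&(H>35)&(H<85)&(S>110)
    if g.sum()>50: print("green",maskrect(n,g,.002))
    T=np.linalg.inv(P[n]["extrinsics"]);p=T@np.r_[ctrl.get_obs()["tool_pos"],1];K=np.array(P[n]["mtx"])
    print("tcp px",(K@p[:3])[:2]/p[2])
    w=np.argwhere((d>0)&(X[...,2]>.085)&(X[...,2]<.11)&(abs(X[...,0]-.63)<.1)&(abs(X[...,1]+.14)<.12))
    if len(w): print("finger pts",np.round(np.median(X[w[:,0],w[:,1]],0),3),len(w))
```

```text
side yellow 78 [ 0.6307 -0.1495  0.0274] [ 0.6419 -0.1381  0.0297]
green c=(618.2,-153.2) 109.5x55.6 long-axis 16.1deg
tcp px [319.71079119 221.4740116 ]
top yellow 14 [ 0.6196 -0.1399  0.0293] [ 0.6246 -0.1353  0.0314]
green c=(598.8,-159.1) 71.3x39.3 long-axis 81.1deg
tcp px [340.19050726 202.45246659]
```

Run:
```python
from h import *
im,d=optics.get_image("side");X=cloud("side",d)
w=(d>0)&(X[...,2]>.05)&(abs(X[...,0]-.63)<.08)&(abs(X[...,1]+.145)<.08)
p=X[w];print(len(p))
for lo in np.arange(.08,.16,.005):
    q=p[(p[:,2]>=lo)&(p[:,2]<lo+.005)]
    if len(q):print("%.3f"%lo,len(q),np.round(q.min(0),3),np.round(q.max(0),3))
```

```text
6182
0.105 3 [ 0.622 -0.157  0.109] [ 0.628 -0.139  0.11 ]
0.110 10 [ 0.614 -0.157  0.111] [ 0.628 -0.139  0.115]
0.115 26 [ 0.615 -0.162  0.115] [ 0.637 -0.129  0.12 ]
0.120 30 [ 0.615 -0.167  0.121] [ 0.641 -0.129  0.125]
0.125 30 [ 0.612 -0.165  0.125] [ 0.641 -0.131  0.13 ]
0.130 31 [ 0.615 -0.165  0.13 ] [ 0.64  -0.131  0.135]
0.135 31 [ 0.614 -0.164  0.135] [ 0.64  -0.128  0.14 ]
0.140 26 [ 0.614 -0.163  0.14 ] [ 0.633 -0.129  0.145]
0.145 30 [ 0.613 -0.165  0.145] [ 0.631 -0.133  0.15 ]
0.150 28 [ 0.609 -0.175  0.15 ] [ 0.63  -0.114  0.155]
0.155 48 [ 0.607 -0.183  0.155] [ 0.648 -0.112  0.16 ]
```

The depth image puts the real finger tips at z≈110 mm while the TCP reads 91. So the tips sit about 19 mm higher than reported, and the fingers closed over the transformer's top. I'll retry 19 mm lower.

```bash
python3 -m handwheel '[{"tx":0,"ty":0.5,"tz":0,"roll":0},{"tx":0,"ty":0.5,"tz":0,"roll":0},{"tx":0,"ty":0,"tz":0,"roll":0},{"tx":0,"ty":0,"tz":0,"roll":0},{"tx":0,"ty":0,"tz":0,"roll":0},{"tx":0,"ty":0,"tz":0,"roll":0},{"tx":0,"ty":0,"tz":20,"roll":0},{"tx":0,"ty":0,"tz":25,"roll":0},{"tx":0,"ty":0,"tz":25,"roll":0},{"tx":0,"ty":0,"tz":15,"roll":0},{"tx":0,"ty":0,"tz":5,"roll":0},{"tx":0,"ty":0,"tz":0,"roll":0}]' 45 40
python3 -m handwheel '[{"tx":0,"ty":0,"tz":4,"roll":0},{"tx":0,"ty":0,"tz":4,"roll":0},{"tx":0,"ty":0,"tz":3,"roll":0},{"tx":0,"ty":0,"tz":0,"roll":0},{"tx":0,"ty":0,"tz":0,"roll":0}]'
python3 -m handwheel '[{"tx":0,"ty":0,"tz":0,"roll":0},{"tx":0,"ty":0,"tz":0,"roll":0},{"tx":0,"ty":0,"tz":0,"roll":0},{"tx":0,"ty":0,"tz":0,"roll":0},{"tx":0,"ty":0,"tz":0,"roll":0},{"tx":0,"ty":0,"tz":0,"roll":0},{"tx":0,"ty":0,"tz":0,"roll":0},{"tx":0,"ty":0,"tz":0,"roll":0}]' 15 40
```

```text
t: 5.97
tool_pos: [0.6278, -0.1436, -0.0011]
tool_rot: [0.472, -3.103, -0.002]
contact_force: [0.7, -0.2, 0.9]
opening: 0.045
grip_force: 0.0
t: 6.38
tool_pos: [0.6294, -0.1441, -0.0098]
tool_rot: [-0.473, 3.105, -0.0]
contact_force: [-0.5, 1.0, 0.0]
opening: 0.0446
grip_force: 0.0
t: 7.05
tool_pos: [0.6299, -0.1444, -0.0094]
tool_rot: [-0.473, 3.104, -0.001]
contact_force: [-0.4, -1.1, 5.5]
opening: 0.0246
grip_force: 40.8
```

```bash
python3 -m handwheel '[{"tx":0,"ty":0,"tz":-10,"roll":0},{"tx":0,"ty":0,"tz":-20,"roll":0},{"tx":0,"ty":0,"tz":-20,"roll":0},{"tx":0,"ty":0,"tz":-20,"roll":0},{"tx":0,"ty":0,"tz":-10,"roll":0},{"tx":0,"ty":0,"tz":0,"roll":0},{"tx":0,"ty":0,"tz":0,"roll":0},{"tx":0,"ty":0,"tz":0,"roll":0}]'
python3 - <<'E'
from h import *
to(491+12*np.cos(np.radians(20)),-308+12*np.sin(np.radians(20)),70,20)
im,d=optics.get_image("side"); b=im[:,:,::-1]; cv2.imwrite("pics/s2.png",cv2.resize(b[150:350,220:400],None,fx=3,fy=3,interpolation=cv2.INTER_CUBIC))
E
```

```text
t: 7.72
tool_pos: [0.6277, -0.1435, 0.0677]
tool_rot: [0.472, -3.103, -0.003]
contact_force: [0.5, -0.2, -3.3]
opening: 0.0249
grip_force: 39.9
t 7.7 tcp [ 627.7 -143.5   67.7] yaw 17.3 tilt 0.2deg F [ 0.5 -0.2 -3.3] open 24.9 grip 40
tx 167.5 ty -115.8 tz -2.1, roll -0.047
```

View pics/s2.png

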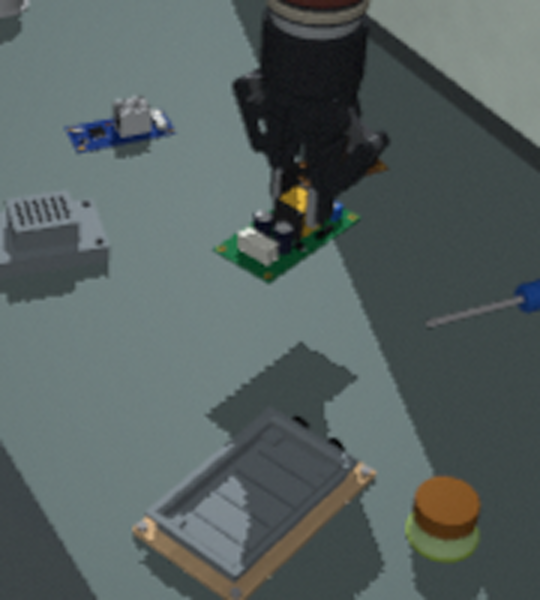

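The side crop shows the power board held level, terminals away from the arm, and the base clear at crop (260,490). Carrying it over the base.

```bash
python3 -m handwheel '[{"tx":10,"ty":-7,"tz":0,"roll":0},{"tx":21,"ty":-14.5,"tz":0,"roll":0},{"tx":26,"ty":-18,"tz":0,"roll":0},{"tx":26,"ty":-18,"tz":0,"roll":0},{"tx":26,"ty":-18,"tz":0,"roll":0},{"tx":26,"ty":-18,"tz":0,"roll":0},{"tx":21,"ty":-14.5,"tz":0,"roll":0},{"tx":11,"ty":-8,"tz":0,"roll":-0.047},{"tx":0,"ty":0,"tz":0,"roll":0},{"tx":0,"ty":0,"tz":0,"roll":0},{"tx":0,"ty":0,"tz":0,"roll":0},{"tx":0,"ty":0,"tz":0,"roll":0}]' >/dev/null
python3 - <<'E'
from h import *
for i in range(3):
    im,d=optics.get_image("side" if i<2 else "top"); to(502.3,-303.9,4,20)
im,d=optics.get_image("side"); cv2.imwrite("pics/s3.png",im[200:400,180:420,::-1].repeat(3,0).repeat(3,1)); X=cloud("side",d)
print("bench",np.median(X[350:380,200:240,2]))
hsv=cv2.cvtColor(im,cv2.COLOR_RGB2HSV);H,S,V=[hsv[...,i] for i in range(3)]
r=(X[...,0]>.38)&(X[...,0]<.6)&(abs(X[...,1]+.308)<.12)
g=r&(H>35)&(H<85)&(S>110)&(X[...,2]>.05)
print("green",np.median(X[g],0),rect(X[g][:,:2]))
m=r&(X[...,2]>.0195)&(X[...,2]<.026); print("rim",m.sum(),rect(X[m][:,:2]))
m=r&(X[...,2]>.004)&(X[...,2]<.026); print("plate",m.sum(),rect(X[m][:,:2]))
E
```

```text
t 8.8 tcp [ 504.5 -303.6   69.4] yaw 20.1 tilt 0.0deg F [-0.1  0.1 -3. ] open 25.1 grip 40
tx 2.2 ty 0.5 tz 65.4, roll 0.001
t 8.9 tcp [ 504.6 -303.7   69.5] yaw 20.1 tilt 0.0deg F [ 0.4  0.3 -2.1] open 25.1 grip 40
tx 2.2 ty 0.6 tz 65.5, roll 0.001
t 8.9 tcp [ 504.6 -303.7   69.6] yaw 20.1 tilt 0.0deg F [ 0.2  0.8 -2.9] open 25.1 grip 40
tx 2.2 ty 0.6 tz 65.6, roll 0.001
bench -0.0004783617874577484
green [ 0.47455559 -0.32520109  0.08070171] c=(491.5,-308.7) 110.5x57.0 long-axis 20.4deg
rim 469 c=(512.4,-334.7) 211.4x112.7 long-axis -16.8deg
plate 2363 c=(493.9,-306.0) 221.6x215.2 long-axis -2.7deg
```

View pics/s3.png

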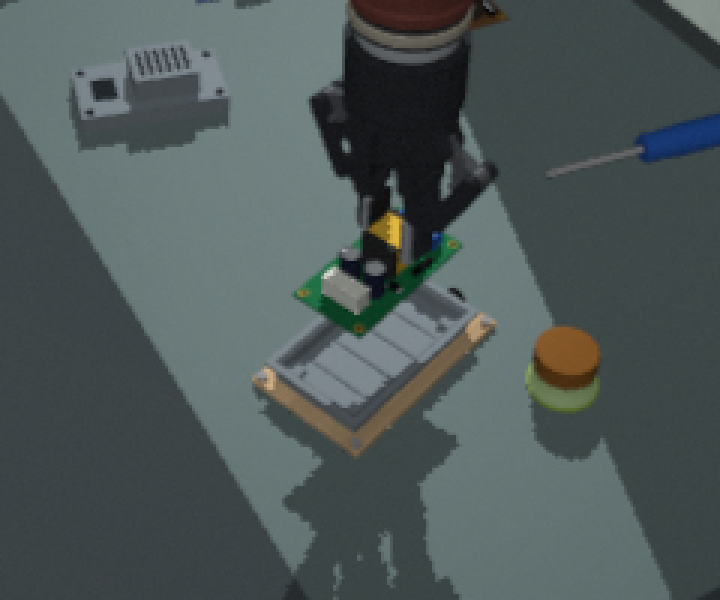

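Side view: the board is level above the tray, terminals on the gland side. I'll check the base centre with the same camera from the first image before lowering.

Run:
```python
from h import *
d=np.load("side0.npy");X=cloud("side",d);r=(d>0)&(X[...,0]>.38)&(X[...,0]<.6)&(X[...,1]>-.42)&(X[...,1]<-.2)
for lo in(.003,.019,.0205):
    m=r&(X[...,2]>lo)&(X[...,2]<.04);n,l,s,c=cv2.connectedComponentsWithStats(m.astype(np.uint8));k=1+np.argmax(s[1:,4]);print(lo,rect(X[l==k][:,:2]))
```

```text
0.003 c=(490.7,-309.2) 156.5x99.6 long-axis 20.1deg
0.019 c=(490.8,-311.6) 142.6x80.6 long-axis 19.1deg
0.0205 c=(489.2,-312.3) 139.0x80.5 long-axis 19.4deg
```

Run:
```python
from h import *
for n,box in(("top",(360,425,215,290)),("side",(255,355,280,360))):
    im=cv2.imread(f"pics/{n}0.png");hsv=cv2.cvtColor(im,cv2.COLOR_BGR2HSV);H,S,V=[hsv[...,i].astype(int) for i in range(3)]
    r=np.zeros(H.shape,bool);r[box[2]:box[3],box[0]:box[1]]=1
    m=r&(H>5)&(H<25)&(S>60);v,u=np.nonzero(m);print(n,m.sum(),rect(ray(n,np.c_[u,v],.006)))
    X=cloud(n,np.load(n+"0.npy")); f=r&(X[...,2]>.007)&(X[...,2]<.0125)&(S<60)
    f=cv2.morphologyEx(f.astype(np.uint8),cv2.MORPH_OPEN,np.ones((3,3)));k,l,s,c=cv2.connectedComponentsWithStats(f);i=1+np.argmax(s[1:,4]);print(" floor",rect(X[l==i][:,:2]))
```

```text
top 439 c=(508.9,-348.4) 179.3x156.3 long-axis -70.4deg
 floor c=(503.6,-283.4) 31.4x13.9 long-axis 9.3deg
side 582 c=(490.3,-313.7) 152.4x92.0 long-axis 19.6deg
 floor c=(490.6,-308.1) 114.1x59.5 long-axis 20.5deg
```

```bash
python3 -m handwheel '[{"tx":1.4,"ty":0.6,"tz":0,"roll":0},{"tx":0,"ty":0,"tz":12,"roll":0},{"tx":0,"ty":0,"tz":18,"roll":0},{"tx":0,"ty":0,"tz":15,"roll":0},{"tx":0,"ty":0,"tz":8,"roll":0},{"tx":0,"ty":0,"tz":4,"roll":0},{"tx":0,"ty":0,"tz":2,"roll":0},{"tx":0,"ty":0,"tz":2,"roll":0},{"tx":0,"ty":0,"tz":2,"roll":0},{"tx":0,"ty":0,"tz":0,"roll":0}]'
python3 -m handwheel '[{"tx":0,"ty":0,"tz":1,"roll":0},{"tx":0,"ty":0,"tz":1,"roll":0},{"tx":0,"ty":0,"tz":0.5,"roll":0},{"tx":0,"ty":0,"tz":0,"roll":0},{"tx":0,"ty":0,"tz":0,"roll":0}]'
python3 -c "
from h import *
to(503,-303.7,3.6,20)"
```

```text
t: 9.8
tool_pos: [0.5029, -0.3046, 0.0071]
tool_rot: [-0.546, 3.093, -0.001]
contact_force: [-0.1, -0.1, -3.1]
opening: 0.0247
grip_force: 39.9
t: 10.22
tool_pos: [0.5027, -0.3044, 0.0043]
tool_rot: [-0.546, 3.094, -0.0]
contact_force: [0.3, 0.2, -3.1]
opening: 0.0246
grip_force: 39.9
t 10.2 tcp [ 502.7 -304.4    4.3] yaw 20.0 tilt 0.0deg F [ 0.3  0.2 -3.1] open 24.6 grip 40
tx -0.5 ty 0.6 tz 0.7, roll 0.000
```

Still carrying the weight, so it's not jammed. I'll ease down until contact, open slightly, and rise.

```bash
python3 -m handwheel '[{"tx":0,"ty":0,"tz":0.6,"roll":0},{"tx":0,"ty":0,"tz":0.5,"roll":0},{"tx":0,"ty":0,"tz":0,"roll":0},{"tx":0,"ty":0,"tz":0,"roll":0}]'
python3 -m handwheel '[{"tx":0,"ty":0,"tz":0,"roll":0},{"tx":0,"ty":0,"tz":0,"roll":0},{"tx":0,"ty":0,"tz":0,"roll":0},{"tx":0,"ty":0,"tz":0,"roll":0},{"tx":0,"ty":0,"tz":0,"roll":0}]' 34 40
python3 -m handwheel '[{"tx":0,"ty":0,"tz":-5,"roll":0},{"tx":0,"ty":0,"tz":-15,"roll":0},{"tx":0,"ty":0,"tz":-30,"roll":0},{"tx":0,"ty":0,"tz":-40,"roll":0},{"tx":0,"ty":0,"tz":-40,"roll":0},{"tx":0,"ty":0,"tz":-20,"roll":0},{"tx":-30,"ty":20,"tz":0,"roll":0},{"tx":-30,"ty":25,"tz":0,"roll":0},{"tx":-30,"ty":25,"tz":0,"roll":0},{"tx":-30,"ty":25,"tz":0,"roll":0},{"tx":-30,"ty":20,"tz":0,"roll":0},{"tx":0,"ty":0,"tz":0,"roll":0}]'
python3 - <<'E'
from h import *
to(465.7,289,120,10.4)
im,d=optics.get_image("side"); cv2.imwrite("pics/s4.png",im[250:380,220:400,::-1].repeat(4,0).repeat(4,1)); X=cloud("side",d)
hsv=cv2.cvtColor(im,cv2.COLOR_RGB2HSV);H,S,V=[hsv[...,i] for i in range(3)]
g=(H>35)&(H<85)&(S>110)&(X[...,0]>.38)&(X[...,0]<.6)&(abs(X[...,1]+.308)<.08)
print("green z",np.percentile(X[g][:,2],[5,50,95]),rect(X[g&(X[...,2]<.02)][:,:2]))
v,u=np.nonzero(g); A=np.c_[X[g][:,:2],np.ones(g.sum())]; print("tilt",np.linalg.lstsq(A,X[g][:,2],rcond=None)[0])
E
```

```text
t: 10.55
tool_pos: [0.5029, -0.3045, 0.0036]
tool_rot: [-0.546, 3.094, -0.0]
contact_force: [-1.0, 0.3, 2.3]
opening: 0.0247
grip_force: 40.4
t: 10.97
tool_pos: [0.5028, -0.3045, 0.0032]
tool_rot: [-0.546, 3.094, -0.0]
contact_force: [-0.3, 0.4, 0.2]
opening: 0.034
grip_force: 0.0
t: 11.97
tool_pos: [0.6069, -0.1399, 0.1537]
tool_rot: [-0.554, 3.09, 0.002]
contact_force: [-0.9, -0.7, 0.5]
opening: 0.0338
grip_force: 0.0
t 12.0 tcp [ 606.9 -139.9  153.7] yaw 20.3 tilt 0.2deg F [-0.9 -0.7  0.5] open 33.8 grip 0
tx -16.5 ty 451.2 tz 34.2, roll 0.173
green z [0.01244708 0.01472473 0.01760356] c=(504.2,-326.1) 152.9x81.7 long-axis -16.8deg
tilt [-0.0073369   0.02752619  0.02753632]
```

View pics/s4.png

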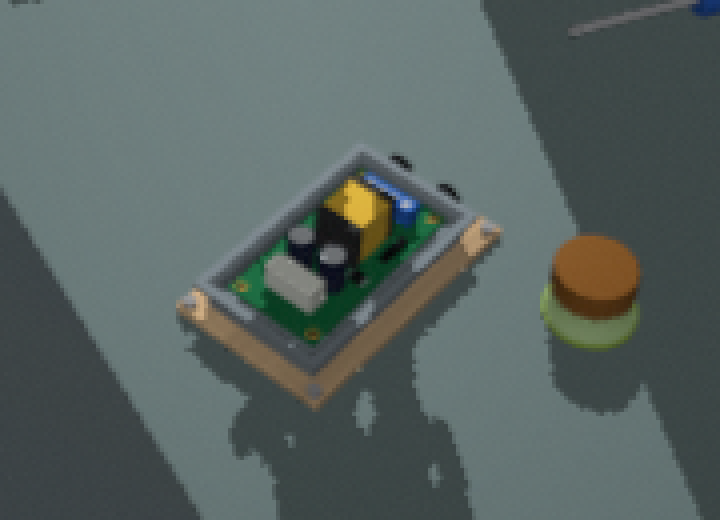

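The power board is seated in the tray, terminals by the glands, top at about 15 mm. Next is the spacer.

```bash
python3 -m handwheel '[{"tx":-1.3,"ty":20,"tz":0,"roll":0},{"tx":-1.3,"ty":36,"tz":0,"roll":0},{"tx":-1.3,"ty":36,"tz":0,"roll":0},{"tx":-1.3,"ty":36,"tz":0,"roll":0},{"tx":-1.3,"ty":36,"tz":0,"roll":0},{"tx":-1.3,"ty":36,"tz":0,"roll":0},{"tx":-1.3,"ty":36,"tz":0,"roll":0},{"tx":-1.3,"ty":36,"tz":0,"roll":0},{"tx":-1.3,"ty":36,"tz":0,"roll":0},{"tx":-1.3,"ty":36,"tz":0,"roll":0},{"tx":-1.3,"ty":36,"tz":0,"roll":0},{"tx":-1.3,"ty":36,"tz":0,"roll":0}]' 78 40 >/dev/null
python3 -m handwheel '[{"tx":0,"ty":35,"tz":0,"roll":0},{"tx":0,"ty":0,"tz":0,"roll":0.09},{"tx":0,"ty":0,"tz":15,"roll":0.083},{"tx":0,"ty":0,"tz":19,"roll":0},{"tx":0,"ty":0,"tz":0,"roll":0},{"tx":0,"ty":0,"tz":0,"roll":0},{"tx":0,"ty":0,"tz":0,"roll":0},{"tx":0,"ty":0,"tz":0,"roll":0}]' >/dev/null
python3 -c "
from h import *
to(465.7,289,2,10.4)"
```

```text
t 13.7 tcp [465.6 284.  120.6] yaw 10.1 tilt 0.1deg F [-0.4  0.1  0. ] open 77.7 grip 0
tx -0.7 ty 4.9 tz 118.6, roll -0.006
```

```bash
python3 -m handwheel '[{"tx":-0.7,"ty":4.9,"tz":0,"roll":-0.005},{"tx":0,"ty":0,"tz":20,"roll":0},{"tx":0,"ty":0,"tz":28,"roll":0},{"tx":0,"ty":0,"tz":28,"roll":0},{"tx":0,"ty":0,"tz":20,"roll":0},{"tx":0,"ty":0,"tz":14,"roll":0},{"tx":0,"ty":0,"tz":8,"roll":0},{"tx":0,"ty":0,"tz":0,"roll":0},{"tx":0,"ty":0,"tz":0,"roll":0}]'
python3 -m handwheel '[{"tx":0,"ty":0,"tz":0,"roll":0},{"tx":0,"ty":0,"tz":0,"roll":0},{"tx":0,"ty":0,"tz":0,"roll":0},{"tx":0,"ty":0,"tz":0,"roll":0},{"tx":0,"ty":0,"tz":0,"roll":0},{"tx":0,"ty":0,"tz":0,"roll":0}]' 45 35
python3 -m handwheel '[{"tx":0,"ty":0,"tz":0,"roll":0},{"tx":0,"ty":0,"tz":-10,"roll":0},{"tx":0,"ty":0,"tz":-20,"roll":0},{"tx":0,"ty":0,"tz":-30,"roll":0},{"tx":0,"ty":0,"tz":-30,"roll":0},{"tx":0,"ty":0,"tz":-20,"roll":0},{"tx":0,"ty":0,"tz":0,"roll":0},{"tx":0,"ty":0,"tz":0,"roll":0},{"tx":0,"ty":0,"tz":0,"roll":0}]'
python3 -c "
from h import *
to(491.5,-308.3,112,20)"
```

```text
t: 14.43
tool_pos: [0.465, 0.2894, 0.0018]
tool_rot: [-0.284, 3.128, 0.0]
contact_force: [0.8, 0.3, 1.0]
opening: 0.0777
grip_force: 0.0
t: 14.93
tool_pos: [0.4659, 0.2897, 0.003]
tool_rot: [-0.284, 3.126, 0.002]
contact_force: [0.3, 0.6, 6.0]
opening: 0.0553
grip_force: 38.6
t: 15.68
tool_pos: [0.4634, 0.2886, 0.1097]
tool_rot: [0.284, -3.127, 0.001]
contact_force: [0.7, -0.3, -1.7]
opening: 0.0551
grip_force: 37.8
t 15.7 tcp [463.4 288.6 109.7] yaw 10.4 tilt 0.1deg F [ 0.7 -0.3 -1.7] open 55.1 grip 38
tx 79.9 ty -592.2 tz -1.8, roll -0.168
```

```bash
python3 -m handwheel '[{"tx":3,"ty":-17,"tz":0,"roll":0},{"tx":4.6,"ty":-34,"tz":0,"roll":0},{"tx":4.6,"ty":-34,"tz":0,"roll":0},{"tx":4.6,"ty":-34,"tz":0,"roll":0},{"tx":4.6,"ty":-34,"tz":0,"roll":0},{"tx":4.6,"ty":-34,"tz":0,"roll":0},{"tx":4.6,"ty":-34,"tz":0,"roll":0},{"tx":4.6,"ty":-34,"tz":0,"roll":0},{"tx":4.6,"ty":-34,"tz":0,"roll":0},{"tx":4.6,"ty":-34,"tz":0,"roll":0},{"tx":4.6,"ty":-34,"tz":0,"roll":0},{"tx":4.6,"ty":-34,"tz":0,"roll":0}]' >/dev/null
python3 -m handwheel '[{"tx":4.6,"ty":-34,"tz":0,"roll":0},{"tx":4.6,"ty":-34,"tz":0,"roll":0},{"tx":4.6,"ty":-34,"tz":0,"roll":0},{"tx":4.6,"ty":-34,"tz":0,"roll":0},{"tx":4.6,"ty":-34,"tz":0,"roll":0},{"tx":3,"ty":-31,"tz":0,"roll":0},{"tx":0,"ty":0,"tz":0,"roll":-0.08},{"tx":0,"ty":0,"tz":0,"roll":-0.088},{"tx":0,"ty":0,"tz":0,"roll":0},{"tx":0,"ty":0,"tz":0,"roll":0},{"tx":0,"ty":0,"tz":0,"roll":0},{"tx":0,"ty":0,"tz":0,"roll":0}]' >/dev/null
python3 - <<'E'
from h import *
for i in range(2): im,d=optics.get_image("side")
to(491.5,-308.3,17.5,20)
cv2.imwrite("pics/s5.png",im[170:390,180:420,::-1].repeat(3,0)[:600].repeat(3,1))
E
```

```text
t 17.8 tcp [ 492.8 -307.1  110.9] yaw 20.0 tilt 0.0deg F [-0.8 -0.4 -1. ] open 54.8 grip 38
tx 1.6 ty -0.7 tz 93.4, roll -0.000
```

View pics/s5.png

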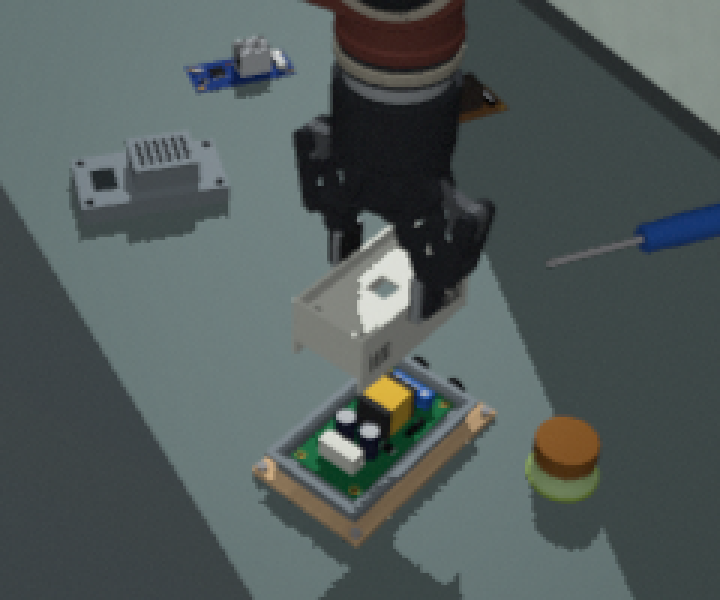

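The spacer is held level and in line above the tray. Lowering it.

```bash
python3 -m handwheel '[{"tx":1.6,"ty":-0.7,"tz":0,"roll":0},{"tx":0,"ty":0,"tz":15,"roll":0},{"tx":0,"ty":0,"tz":20,"roll":0},{"tx":0,"ty":0,"tz":20,"roll":0},{"tx":0,"ty":0,"tz":15,"roll":0},{"tx":0,"ty":0,"tz":8,"roll":0},{"tx":0,"ty":0,"tz":3,"roll":0},{"tx":0,"ty":0,"tz":3,"roll":0},{"tx":0,"ty":0,"tz":0,"roll":0},{"tx":0,"ty":0,"tz":0,"roll":0}]'
python3 -m handwheel '[{"tx":0,"ty":0,"tz":2,"roll":0},{"tx":0,"ty":0,"tz":2,"roll":0},{"tx":0,"ty":0,"tz":2,"roll":0},{"tx":0,"ty":0,"tz":0,"roll":0},{"tx":0,"ty":0,"tz":0,"roll":0}]'
python3 -c "
from h import *
to(491.5,-308.3,17.5,20)"
```

```text
t: 18.62
tool_pos: [0.4922, -0.3094, 0.0282]
tool_rot: [-0.546, 3.093, -0.002]
contact_force: [-0.4, 0.3, -1.1]
opening: 0.0549
grip_force: 37.9
t: 19.03
tool_pos: [0.4918, -0.3093, 0.0218]
tool_rot: [-0.546, 3.094, -0.002]
contact_force: [-1.6, -0.9, 3.1]
opening: 0.0549
grip_force: 38.3
t 19.0 tcp [ 491.8 -309.3   21.8] yaw 20.0 tilt 0.1deg F [-1.6 -0.9  3.1] open 54.9 grip 38
tx -0.1 ty 1.1 tz 4.3, roll 0.000
```

```bash
python3 -m handwheel '[{"tx":1,"ty":0.5,"tz":-1,"roll":0},{"tx":0,"ty":0,"tz":1,"roll":0},{"tx":0,"ty":0,"tz":1,"roll":0},{"tx":0,"ty":0,"tz":0,"roll":0},{"tx":0,"ty":0,"tz":0,"roll":0},{"tx":0,"ty":0,"tz":0,"roll":0}]'
python3 -m handwheel '[{"tx":0,"ty":0,"tz":1,"roll":0},{"tx":0,"ty":0,"tz":1,"roll":0},{"tx":0,"ty":0,"tz":0,"roll":0},{"tx":0,"ty":0,"tz":0,"roll":0},{"tx":0,"ty":0,"tz":0,"roll":0}]'
```

```text
t: 19.53
tool_pos: [0.4903, -0.3085, 0.0198]
tool_rot: [0.546, -3.093, -0.001]
contact_force: [-0.7, -0.1, -0.6]
opening: 0.0553
grip_force: 37.9
t: 19.95
tool_pos: [0.4905, -0.3087, 0.0182]
tool_rot: [-0.546, 3.094, -0.0]
contact_force: [-0.2, -0.9, 0.1]
opening: 0.0549
grip_force: 38.0
```

```bash
python3 -m handwheel '[{"tx":0,"ty":0,"tz":0.7,"roll":0},{"tx":0,"ty":0,"tz":0.5,"roll":0},{"tx":0,"ty":0,"tz":0,"roll":0},{"tx":0,"ty":0,"tz":0,"roll":0},{"tx":0,"ty":0,"tz":0,"roll":0}]'
python3 -m handwheel '[{"tx":0,"ty":0,"tz":0,"roll":0},{"tx":0,"ty":0,"tz":0,"roll":0},{"tx":0,"ty":0,"tz":0,"roll":0},{"tx":0,"ty":0,"tz":0,"roll":0},{"tx":0,"ty":0,"tz":0,"roll":0}]' 70 40
python3 -m handwheel '[{"tx":0,"ty":0,"tz":-5,"roll":0},{"tx":0,"ty":0,"tz":-15,"roll":0},{"tx":0,"ty":0,"tz":-30,"roll":0},{"tx":0,"ty":0,"tz":-40,"roll":0},{"tx":0,"ty":0,"tz":-40,"roll":0},{"tx":-5,"ty":20,"tz":0,"roll":0},{"tx":-5,"ty":38,"tz":0,"roll":0},{"tx":-5,"ty":38,"tz":0,"roll":0},{"tx":-5,"ty":38,"tz":0,"roll":0},{"tx":-5,"ty":38,"tz":0,"roll":0},{"tx":-5,"ty":20,"tz":0,"roll":0},{"tx":0,"ty":0,"tz":0,"roll":0}]'
python3 - <<'E'
from h import *
for i in range(2): im,d=optics.get_image("side")
to(626.5,141.5,100,-8)
cv2.imwrite("pics/s6.png",im[230:370,220:400,::-1].repeat(4,0).repeat(4,1)); X=cloud("side",d)
m=(X[...,2]>.052)&(X[...,2]<.075)&(X[...,0]>.38)&(X[...,0]<.6)&(abs(X[...,1]+.308)<.08)
print(rect(X[m][:,:2]),np.percentile(X[m][:,2],[5,50,95]))
m=(X[...,2]>.042)&(X[...,2]<.075)&(X[...,0]>.38)&(X[...,0]<.6)&(abs(X[...,1]+.308)<.08)&(np.hypot(X[...,0]-.491,X[...,1]+.309)<.02);print("deck z",np.median(X[m][:,2]))
E
```

```text
t: 20.37
tool_pos: [0.4907, -0.3089, 0.0181]
tool_rot: [-0.546, 3.094, -0.0]
contact_force: [-1.7, 1.4, 6.3]
opening: 0.0552
grip_force: 38.7
t: 20.78
tool_pos: [0.4904, -0.3086, 0.0167]
tool_rot: [0.546, -3.094, -0.0]
contact_force: [0.4, 0.2, 0.0]
opening: 0.0698
grip_force: 0.0
t: 21.78
tool_pos: [0.4522, -0.1147, 0.147]
tool_rot: [-0.552, 3.092, 0.001]
contact_force: [0.3, -0.8, 0.3]
opening: 0.07
grip_force: 0.0
t 21.9 tcp [ 453.1 -117.7  147.4] yaw 20.1 tilt 0.1deg F [-0.3 -0.1  0.6] open 70.0 grip 0
tx -251.9 ty 183.9 tz 47.3, roll 0.490
c=(490.5,-309.3) 114.5x58.4 long-axis 20.1deg [0.05240397 0.05780046 0.06110845]
deck z 0.04955320665161839
```

View pics/s6.png

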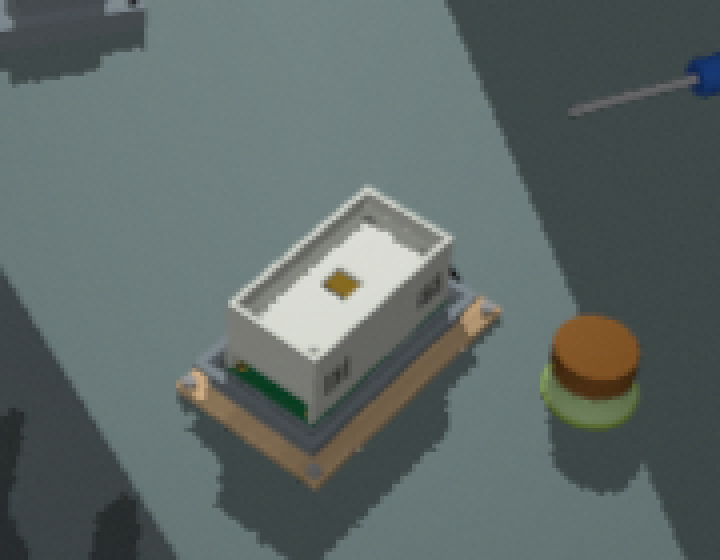

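The spacer is down level on the power board: deck at 49.6 mm, centre about (490.5,-309), aligned at 20°. Next is the control board.

```bash
python3 -m handwheel '[{"tx":-28,"ty":20.4,"tz":0,"roll":0},{"tx":-28,"ty":20.4,"tz":0,"roll":0},{"tx":-28,"ty":20.4,"tz":0,"roll":0},{"tx":-28,"ty":20.4,"tz":0,"roll":0},{"tx":-28,"ty":20.4,"tz":0,"roll":0},{"tx":-28,"ty":20.4,"tz":0,"roll":0},{"tx":-28,"ty":20.4,"tz":0,"roll":0},{"tx":-28,"ty":20.4,"tz":0,"roll":0},{"tx":-28,"ty":20.4,"tz":0,"roll":0},{"tx":0,"ty":0,"tz":12,"roll":0.12},{"tx":0,"ty":0,"tz":20,"roll":0.12},{"tx":0,"ty":0,"tz":15,"roll":0.12}]' 45 30 >/dev/null
python3 -m handwheel '[{"tx":0,"ty":0,"tz":0,"roll":0.12},{"tx":0,"ty":0,"tz":0,"roll":0.01},{"tx":0,"ty":0,"tz":0,"roll":0},{"tx":0,"ty":0,"tz":0,"roll":0},{"tx":0,"ty":0,"tz":0,"roll":0}]' >/dev/null
python3 -c "
from h import *
to(626.5,141.5,-7,-8)"
```

```text
t 23.3 tcp [627.9 140.3 100.9] yaw -8.0 tilt 0.1deg F [-0.3  1.   0.5] open 45.1 grip 0
tx 1.8 ty 1.0 tz 107.9, roll -0.000
```

```bash
python3 -m handwheel '[{"tx":1.4,"ty":1,"tz":0,"roll":0},{"tx":0,"ty":0,"tz":20,"roll":0},{"tx":0,"ty":0,"tz":28,"roll":0},{"tx":0,"ty":0,"tz":25,"roll":0},{"tx":0,"ty":0,"tz":18,"roll":0},{"tx":0,"ty":0,"tz":10,"roll":0},{"tx":0,"ty":0,"tz":6,"roll":0},{"tx":0,"ty":0,"tz":0,"roll":0},{"tx":0,"ty":0,"tz":0,"roll":0},{"tx":0,"ty":0,"tz":0,"roll":0}]'
python3 -m handwheel '[{"tx":0,"ty":0,"tz":0,"roll":0},{"tx":0,"ty":0,"tz":0,"roll":0},{"tx":0,"ty":0,"tz":0,"roll":0},{"tx":0,"ty":0,"tz":0,"roll":0},{"tx":0,"ty":0,"tz":0,"roll":0},{"tx":0,"ty":0,"tz":0,"roll":0},{"tx":0,"ty":0,"tz":0,"roll":0}]' 15 35
python3 -m handwheel '[{"tx":0,"ty":0,"tz":0,"roll":0},{"tx":0,"ty":0,"tz":-10,"roll":0},{"tx":0,"ty":0,"tz":-20,"roll":0},{"tx":0,"ty":0,"tz":-30,"roll":0},{"tx":0,"ty":0,"tz":-30,"roll":0},{"tx":0,"ty":0,"tz":-20,"roll":0},{"tx":0,"ty":0,"tz":0,"roll":0},{"tx":0,"ty":0,"tz":0,"roll":0},{"tx":0,"ty":0,"tz":0,"roll":0}]'
python3 - <<'E'
from h import *
a=np.radians(20)
to(490.5+12*np.cos(a),-308.7+12*np.sin(a),103,20)
E
```

```text
t: 24.13
tool_pos: [0.6272, 0.1421, -0.0052]
tool_rot: [0.22, 3.131, 0.001]
contact_force: [0.3, 0.0, 0.4]
opening: 0.0454
grip_force: 0.0
t: 24.72
tool_pos: [0.627, 0.1421, -0.0055]
tool_rot: [0.221, 3.131, 0.001]
contact_force: [-0.5, -0.0, 6.2]
opening: 0.0228
grip_force: 35.4
t: 25.47
tool_pos: [0.6244, 0.1418, 0.1012]
tool_rot: [-0.221, -3.131, 0.001]
contact_force: [0.5, -0.1, -1.9]
opening: 0.0231
grip_force: 34.6
t 25.5 tcp [624.4 141.8 101.2] yaw -8.1 tilt 0.2deg F [ 0.5 -0.1 -1.9] open 23.1 grip 35
tx 58.8 ty -459.2 tz -1.3, roll -0.490
```

```bash
python3 -m handwheel '[{"tx":2.2,"ty":-17,"tz":0,"roll":0},{"tx":4.4,"ty":-34,"tz":0,"roll":0},{"tx":4.4,"ty":-34,"tz":0,"roll":0},{"tx":4.4,"ty":-34,"tz":0,"roll":0},{"tx":4.4,"ty":-34,"tz":0,"roll":0},{"tx":4.4,"ty":-34,"tz":0,"roll":0},{"tx":4.4,"ty":-34,"tz":0,"roll":0},{"tx":4.4,"ty":-34,"tz":0,"roll":0},{"tx":4.4,"ty":-34,"tz":0,"roll":0},{"tx":4.4,"ty":-34,"tz":0,"roll":0},{"tx":4.4,"ty":-34,"tz":0,"roll":0},{"tx":4.4,"ty":-34,"tz":0,"roll":0}]' >/dev/null
python3 -m handwheel '[{"tx":4.4,"ty":-34,"tz":0,"roll":0},{"tx":4.4,"ty":-34,"tz":0,"roll":0},{"tx":2.2,"ty":-18,"tz":0,"roll":0},{"tx":0,"ty":0,"tz":0,"roll":-0.09},{"tx":0,"ty":0,"tz":0,"roll":-0.1},{"tx":0,"ty":0,"tz":0,"roll":-0.11},{"tx":0,"ty":0,"tz":0,"roll":-0.1},{"tx":0,"ty":0,"tz":0,"roll":-0.09},{"tx":0,"ty":0,"tz":0,"roll":0},{"tx":0,"ty":0,"tz":0,"roll":0},{"tx":0,"ty":0,"tz":0,"roll":0},{"tx":0,"ty":0,"tz":0,"roll":0}]' >/dev/null
python3 - <<'E'
from h import *
for i in range(2): im,d=optics.get_image("side")
to(501.8,-304.6,44.5,20)
X=cloud("side",d)
cv2.imwrite("pics/s7.png",im[170:370,180:420,::-1].repeat(3,0).repeat(3,1))
hsv=cv2.cvtColor(im,cv2.COLOR_RGB2HSV);H,S,V=[hsv[...,i] for i in range(3)]
r=(X[...,0]>.38)&(X[...,0]<.6)&(abs(X[...,1]+.308)<.12)&(X[...,2]>.07)
b=r&(H>100)&(H<130)&(S>130);print("blue",rect(X[b][:,:2]),np.median(X[b],0))
E
```

```text
t 27.6 tcp [ 497.6 -321.6  102.6] yaw 20.0 tilt 0.0deg F [-0.6  0.2 -1.2] open 22.7 grip 35
tx -9.7 ty 14.5 tz 58.1, roll -0.001
blue c=(487.2,-327.1) 97.1x44.1 long-axis 16.8deg [ 0.4714193  -0.33588211  0.10968137]
```

View pics/s7.png

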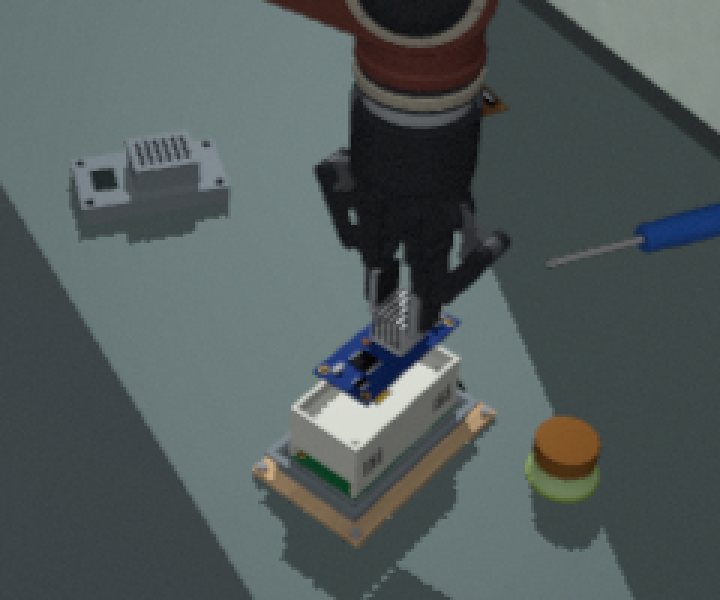

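The control board is held with its connector towards the glands, but I overshot by 17 mm in y. I'll shift back and check the board's angle in the fingers.

```bash
python3 -m handwheel '[{"tx":-4.7,"ty":7,"tz":0,"roll":0},{"tx":-5,"ty":7.5,"tz":0,"roll":0},{"tx":0,"ty":0,"tz":10,"roll":0},{"tx":0,"ty":0,"tz":0,"roll":0},{"tx":0,"ty":0,"tz":0,"roll":0},{"tx":0,"ty":0,"tz":0,"roll":0},{"tx":0,"ty":0,"tz":0,"roll":0},{"tx":0,"ty":0,"tz":0,"roll":0}]' >/dev/null
python3 - <<'E'
from h import *
for i in range(2): im,d=optics.get_image("side")
to(501.8,-304.6,44.5,20)
X=cloud("side",d)
cv2.imwrite("pics/s8.png",cv2.resize(im[250:350,260:360,::-1],None,fx=6,fy=6,interpolation=cv2.INTER_CUBIC))
hsv=cv2.cvtColor(im,cv2.COLOR_RGB2HSV);H,S,V=[hsv[...,i] for i in range(3)]
r=(X[...,0]>.38)&(X[...,0]<.6)&(abs(X[...,1]+.308)<.12)&(X[...,2]>.07)
b=r&(H>100)&(H<130)&(S>130);print("blue",rect(X[b][:,:2]));v,u=np.nonzero(b);z=np.median(X[b][:,2]);print(z,rect(ray("side",np.c_[u,v],z)))
A=np.c_[X[b][:,:2],np.ones(b.sum())]; print("tilt",np.linalg.lstsq(A,X[b][:,2],rcond=None)[0])
# near long edge line
p=ray("side",np.c_[u,v],z);a=np.radians(20);s=p@[np.cos(a),np.sin(a)];w=p@[-np.sin(a),np.cos(a)]
bins=np.arange(s.min()+.004,s.max()-.02,.004);e=np.array([(k+.002,w[(s>=k)&(s<k+.004)].min()) for k in bins if ((s>=k)&(s<k+.004)).any()])
print("near edge vs 20deg:",np.degrees(np.arctan(np.polyfit(e[:,0],e[:,1],1)[0])),np.round(e[:,1]*1000,1))
E
```

```text
t 28.3 tcp [ 502.  -305.    93.2] yaw 20.0 tilt 0.0deg F [-0.1  0.1 -0.6] open 23.3 grip 35
tx 0.1 ty 0.5 tz 48.7, roll -0.000
blue c=(487.6,-310.7) 91.3x43.2 long-axis 18.3deg
0.1003167952496341 c=(488.7,-310.5) 90.4x42.1 long-axis 19.9deg
tilt [-0.00081058 -0.01170682  0.09694931]
near edge vs 20deg: -2.7737054945893567 [-470.3 -478.9 -478.7 -479.9 -478.  -477.8 -477.6 -478.8 -478.6 -478.4
 -478.1 -477.7 -479.1 -478.9 -478.5 -479.9 -479.5]
```

View pics/s8.png

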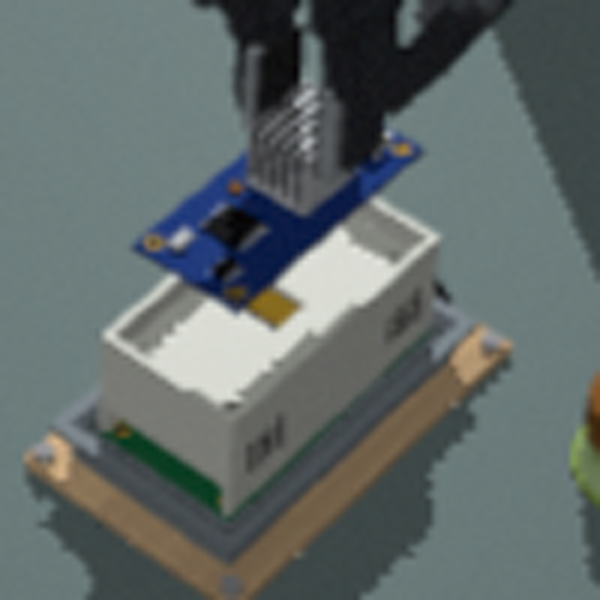

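The board is level and aligned to about 1° over the spacer. Lowering.

```bash
python3 -m handwheel '[{"tx":0,"ty":0,"tz":10,"roll":0},{"tx":0,"ty":0,"tz":12,"roll":0},{"tx":0,"ty":0,"tz":8,"roll":0},{"tx":0,"ty":0,"tz":4,"roll":0},{"tx":0,"ty":0,"tz":3,"roll":0},{"tx":0,"ty":0,"tz":3,"roll":0},{"tx":0,"ty":0,"tz":0,"roll":0},{"tx":0,"ty":0,"tz":0,"roll":0}]'
python3 -m handwheel '[{"tx":0,"ty":0,"tz":2,"roll":0},{"tx":0,"ty":0,"tz":2,"roll":0},{"tx":0,"ty":0,"tz":2,"roll":0},{"tx":0,"ty":0,"tz":0,"roll":0},{"tx":0,"ty":0,"tz":0,"roll":0},{"tx":0,"ty":0,"tz":0,"roll":0}]'
```

```text
t: 29.0
tool_pos: [0.502, -0.3049, 0.053]
tool_rot: [-0.546, 3.094, -0.0]
contact_force: [0.5, 0.1, -0.6]
opening: 0.0232
grip_force: 34.7
t: 29.5
tool_pos: [0.502, -0.3048, 0.047]
tool_rot: [-0.546, 3.094, -0.0]
contact_force: [0.3, 0.2, 0.0]
opening: 0.023
grip_force: 34.7
```

```bash
python3 -m handwheel '[{"tx":0,"ty":0,"tz":1,"roll":0},{"tx":0,"ty":0,"tz":0.7,"roll":0},{"tx":0,"ty":0,"tz":0.5,"roll":0},{"tx":0,"ty":0,"tz":0,"roll":0},{"tx":0,"ty":0,"tz":0,"roll":0},{"tx":0,"ty":0,"tz":0,"roll":0}]'
```

```text
t: 30.0
tool_pos: [0.5019, -0.3047, 0.0447]
tool_rot: [0.546, -3.094, -0.0]
contact_force: [0.1, -0.4, -1.8]
opening: 0.0227
grip_force: 34.7
```

```bash
python3 -m handwheel '[{"tx":0,"ty":0,"tz":0.5,"roll":0},{"tx":0,"ty":0,"tz":0.4,"roll":0},{"tx":0,"ty":0,"tz":0,"roll":0},{"tx":0,"ty":0,"tz":0,"roll":0},{"tx":0,"ty":0,"tz":0,"roll":0}]'
python3 -m handwheel '[{"tx":0,"ty":0,"tz":0,"roll":0},{"tx":0,"ty":0,"tz":0,"roll":0},{"tx":0,"ty":0,"tz":0,"roll":0},{"tx":0,"ty":0,"tz":0,"roll":0},{"tx":0,"ty":0,"tz":0,"roll":0}]' 36 35
python3 -m handwheel '[{"tx":0,"ty":0,"tz":-5,"roll":0},{"tx":0,"ty":0,"tz":-15,"roll":0},{"tx":0,"ty":0,"tz":-30,"roll":0},{"tx":0,"ty":0,"tz":-40,"roll":0},{"tx":0,"ty":0,"tz":-20,"roll":0},{"tx":-5,"ty":20,"tz":0,"roll":0},{"tx":-5,"ty":38,"tz":0,"roll":0},{"tx":-5,"ty":38,"tz":0,"roll":0},{"tx":-5,"ty":38,"tz":0,"roll":0},{"tx":-5,"ty":38,"tz":0,"roll":0},{"tx":-5,"ty":20,"tz":0,"roll":0},{"tx":0,"ty":0,"tz":0,"roll":0}]'
python3 - <<'E'
from h import *
for i in range(2): im,d=optics.get_image("side")
to(480.6,20,120,-13.5)
cv2.imwrite("pics/s9.png",im[230:370,220:400,::-1].repeat(4,0).repeat(4,1)); X=cloud("side",d)
hsv=cv2.cvtColor(im,cv2.COLOR_RGB2HSV);H,S,V=[hsv[...,i] for i in range(3)]
r=(X[...,0]>.38)&(X[...,0]<.6)&(abs(X[...,1]+.308)<.12)&(X[...,2]>.04)
b=r&(H>100)&(H<130)&(S>130);print("blue",rect(X[b][:,:2]),np.median(X[b][:,2]))
A=np.c_[X[b][:,:2],np.ones(b.sum())]; print("tilt",np.linalg.lstsq(A,X[b][:,2],rcond=None)[0])
E
```

```text
t: 30.42
tool_pos: [0.5021, -0.305, 0.0445]
tool_rot: [-0.546, 3.093, -0.001]
contact_force: [-2.2, 1.5, 6.0]
opening: 0.023
grip_force: 35.4
t: 30.83
tool_pos: [0.5018, -0.3047, 0.0435]
tool_rot: [0.546, -3.094, -0.0]
contact_force: [0.3, -0.1, 0.1]
opening: 0.0361
grip_force: 0.0
t: 31.83
tool_pos: [0.4638, -0.1107, 0.154]
tool_rot: [-0.552, 3.092, 0.001]
contact_force: [0.3, -1.0, -1.1]
opening: 0.036
grip_force: 0.0
t 31.9 tcp [ 464.6 -113.8  154.3] yaw 20.1 tilt 0.1deg F [ 0.1 -0.2  0.5] open 36.3 grip 0
tx -61.0 ty 120.2 tz 34.2, roll 0.586
blue c=(488.3,-309.7) 83.7x40.3 long-axis 19.9deg 0.051528888020212715
tilt [-0.00534935 -0.01015858  0.05086416]
```

View pics/s9.png

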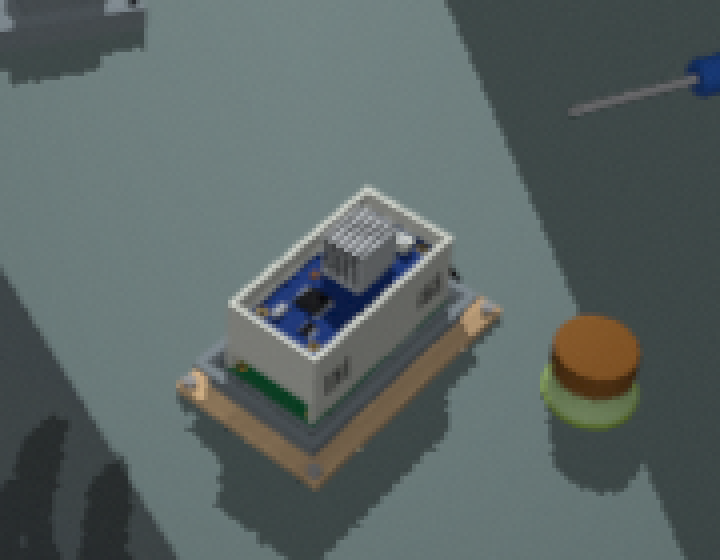

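The control board lies flat in the spacer (top at 51.5 mm), connector by the glands. Now the cover.

```bash
python3 -m handwheel '[{"tx":-15,"ty":30,"tz":0,"roll":0},{"tx":-15,"ty":30,"tz":0,"roll":0},{"tx":-15,"ty":30,"tz":0,"roll":0},{"tx":-16,"ty":30,"tz":0,"roll":0},{"tx":0,"ty":0,"tz":0,"roll":0.12},{"tx":0,"ty":0,"tz":10,"roll":0.12},{"tx":0,"ty":0,"tz":15,"roll":0.12},{"tx":0,"ty":0,"tz":9,"roll":0.12},{"tx":0,"ty":0,"tz":0,"roll":0.106},{"tx":0,"ty":0,"tz":0,"roll":0},{"tx":0,"ty":0,"tz":0,"roll":0},{"tx":0,"ty":0,"tz":0,"roll":0}]' 72 35 >/dev/null
python3 -c "
from h import *
to(480.6,20,0,-13.5)"
```

```text
t 32.9 tcp [481.4  18.8 120.4] yaw -13.5 tilt 0.1deg F [-0.7 -0.4 -0.3] open 72.1 grip 0
tx 1.2 ty 1.0 tz 120.4, roll -0.000
```

```bash
python3 -m handwheel '[{"tx":1,"ty":1,"tz":0,"roll":0},{"tx":0,"ty":0,"tz":20,"roll":0},{"tx":0,"ty":0,"tz":30,"roll":0},{"tx":0,"ty":0,"tz":28,"roll":0},{"tx":0,"ty":0,"tz":20,"roll":0},{"tx":0,"ty":0,"tz":12,"roll":0},{"tx":0,"ty":0,"tz":6,"roll":0},{"tx":0,"ty":0,"tz":3,"roll":0},{"tx":0,"ty":0,"tz":0,"roll":0},{"tx":0,"ty":0,"tz":0,"roll":0}]'
python3 -m handwheel '[{"tx":0,"ty":0,"tz":0,"roll":0},{"tx":0,"ty":0,"tz":0,"roll":0},{"tx":0,"ty":0,"tz":0,"roll":0},{"tx":0,"ty":0,"tz":0,"roll":0},{"tx":0,"ty":0,"tz":0,"roll":0},{"tx":0,"ty":0,"tz":0,"roll":0},{"tx":0,"ty":0,"tz":0,"roll":0}]' 35 35
python3 -m handwheel '[{"tx":0,"ty":0,"tz":0,"roll":0},{"tx":0,"ty":0,"tz":-10,"roll":0},{"tx":0,"ty":0,"tz":-20,"roll":0},{"tx":0,"ty":0,"tz":-30,"roll":0},{"tx":0,"ty":0,"tz":-30,"roll":0},{"tx":0,"ty":0,"tz":-30,"roll":0},{"tx":0,"ty":0,"tz":-10,"roll":0},{"tx":0,"ty":0,"tz":0,"roll":0},{"tx":0,"ty":0,"tz":0,"roll":0},{"tx":0,"ty":0,"tz":0,"roll":0},{"tx":0,"ty":0,"tz":0,"roll":0}]'
python3 -c "
from h import *
to(501.8,-304.6,130,20)"
```

```text
t: 33.77
tool_pos: [0.4812, 0.0206, 0.0021]
tool_rot: [0.371, 3.117, 0.0]
contact_force: [0.1, -0.4, 0.0]
opening: 0.0723
grip_force: 0.0
t: 34.35
tool_pos: [0.4812, 0.0206, 0.0022]
tool_rot: [0.371, 3.117, -0.0]
contact_force: [-0.7, -0.5, 6.3]
opening: 0.0448
grip_force: 37.0
t: 35.27
tool_pos: [0.4782, 0.0209, 0.1281]
tool_rot: [-0.371, -3.115, 0.0]
contact_force: [-0.7, -0.6, -1.6]
opening: 0.0451
grip_force: 36.3
t 35.3 tcp [478.2  20.9 128.1] yaw -13.6 tilt 0.3deg F [-0.7 -0.6 -1.6] open 45.1 grip 36
tx -99.3 ty -310.9 tz -2.2, roll -0.586
```

```bash
python3 -m handwheel '[{"tx":-5.5,"ty":-17.5,"tz":0,"roll":0},{"tx":-11,"ty":-34.5,"tz":0,"roll":0},{"tx":-11,"ty":-34.5,"tz":0,"roll":0},{"tx":-11,"ty":-34.5,"tz":0,"roll":0},{"tx":-11,"ty":-34.5,"tz":0,"roll":0},{"tx":-11,"ty":-34.5,"tz":0,"roll":0},{"tx":-11,"ty":-34.5,"tz":0,"roll":0},{"tx":-11,"ty":-34.5,"tz":0,"roll":0},{"tx":-11,"ty":-34.5,"tz":0,"roll":0},{"tx":-5.5,"ty":-17.5,"tz":0,"roll":0},{"tx":0,"ty":0,"tz":0,"roll":-0.08},{"tx":0,"ty":0,"tz":0,"roll":-0.1}]' >/dev/null
python3 -m handwheel '[{"tx":0,"ty":0,"tz":0,"roll":-0.11},{"tx":0,"ty":0,"tz":0,"roll":-0.11},{"tx":0,"ty":0,"tz":0,"roll":-0.11},{"tx":0,"ty":0,"tz":0,"roll":-0.076},{"tx":0,"ty":0,"tz":0,"roll":0},{"tx":0,"ty":0,"tz":0,"roll":0},{"tx":0,"ty":0,"tz":0,"roll":0},{"tx":0,"ty":0,"tz":0,"roll":0}]' >/dev/null
python3 - <<'E'
from h import *
for i in range(2): im,d=optics.get_image("side")
to(501.8,-304.6,48,20)
cv2.imwrite("pics/s10.png",im[170:370,180:420,::-1].repeat(3,0).repeat(3,1))
E
```

```text
t 37.0 tcp [ 503.1 -304.7  130.6] yaw 20.0 tilt 0.0deg F [ 0.   0.3 -1.4] open 44.6 grip 36
tx 1.2 ty 0.5 tz 82.6, roll -0.000
```

View pics/s10.png

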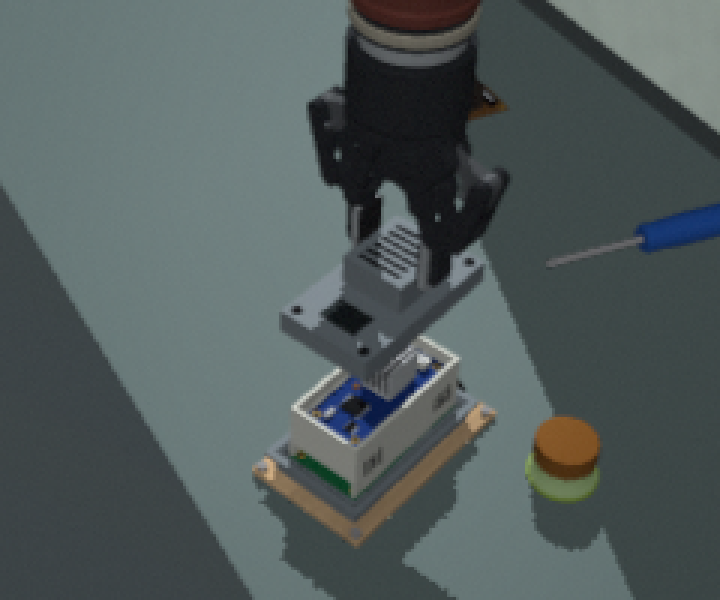

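The cover is held level, window at the -x end, hood above the heat sink. Lowering.

```bash
python3 -m handwheel '[{"tx":1,"ty":0.3,"tz":0,"roll":0},{"tx":0,"ty":0,"tz":15,"roll":0},{"tx":0,"ty":0,"tz":20,"roll":0},{"tx":0,"ty":0,"tz":15,"roll":0},{"tx":0,"ty":0,"tz":8,"roll":0},{"tx":0,"ty":0,"tz":5,"roll":0},{"tx":0,"ty":0,"tz":3,"roll":0},{"tx":0,"ty":0,"tz":3,"roll":0},{"tx":0,"ty":0,"tz":3,"roll":0},{"tx":0,"ty":0,"tz":0,"roll":0},{"tx":0,"ty":0,"tz":0,"roll":0}]'
python3 -m handwheel '[{"tx":0,"ty":0,"tz":2,"roll":0},{"tx":0,"ty":0,"tz":2,"roll":0},{"tx":0,"ty":0,"tz":2,"roll":0},{"tx":0,"ty":0,"tz":1,"roll":0},{"tx":0,"ty":0,"tz":0,"roll":0},{"tx":0,"ty":0,"tz":0,"roll":0}]'
```

```text
t: 37.95
tool_pos: [0.5024, -0.3051, 0.0593]
tool_rot: [-0.546, 3.093, -0.001]
contact_force: [0.3, 1.1, 0.0]
opening: 0.0449
grip_force: 36.3
t: 38.45
tool_pos: [0.5021, -0.3048, 0.0517]
tool_rot: [0.546, -3.094, -0.0]
contact_force: [-0.6, 0.3, -1.2]
opening: 0.045
grip_force: 36.3
```

Engaged without resistance. Continuing gently to contact.

```bash
python3 -m handwheel '[{"tx":0,"ty":0,"tz":1.2,"roll":0},{"tx":0,"ty":0,"tz":1,"roll":0},{"tx":0,"ty":0,"tz":0.6,"roll":0},{"tx":0,"ty":0,"tz":0,"roll":0},{"tx":0,"ty":0,"tz":0,"roll":0},{"tx":0,"ty":0,"tz":0,"roll":0}]'
python3 -m handwheel '[{"tx":0,"ty":0,"tz":0.6,"roll":0},{"tx":0,"ty":0,"tz":0,"roll":0},{"tx":0,"ty":0,"tz":0,"roll":0},{"tx":0,"ty":0,"tz":0,"roll":0}]'
```

```text
t: 38.95
tool_pos: [0.5022, -0.3049, 0.049]
tool_rot: [-0.546, 3.094, -0.0]
contact_force: [0.5, -0.1, -0.5]
opening: 0.0451
grip_force: 36.3
t: 39.28
tool_pos: [0.5022, -0.3049, 0.0484]
tool_rot: [0.546, -3.094, 0.0]
contact_force: [-0.1, 0.1, -0.4]
opening: 0.045
grip_force: 36.3
```

```bash
python3 -m handwheel '[{"tx":0,"ty":0,"tz":0.5,"roll":0},{"tx":0,"ty":0,"tz":0.5,"roll":0},{"tx":0,"ty":0,"tz":0,"roll":0},{"tx":0,"ty":0,"tz":0,"roll":0},{"tx":0,"ty":0,"tz":0,"roll":0}]'
python3 -m handwheel '[{"tx":0,"ty":0,"tz":0,"roll":0},{"tx":0,"ty":0,"tz":0,"roll":0},{"tx":0,"ty":0,"tz":0,"roll":0},{"tx":0,"ty":0,"tz":0,"roll":0},{"tx":0,"ty":0,"tz":0,"roll":0}]' 62 35
python3 -m handwheel '[{"tx":0,"ty":0,"tz":-5,"roll":0},{"tx":0,"ty":0,"tz":-15,"roll":0},{"tx":0,"ty":0,"tz":-30,"roll":0},{"tx":0,"ty":0,"tz":-40,"roll":0},{"tx":0,"ty":0,"tz":-20,"roll":0},{"tx":-5,"ty":20,"tz":0,"roll":0},{"tx":-5,"ty":38,"tz":0,"roll":0},{"tx":-5,"ty":38,"tz":0,"roll":0},{"tx":-5,"ty":38,"tz":0,"roll":0},{"tx":-5,"ty":20,"tz":0,"roll":0},{"tx":0,"ty":0,"tz":0,"roll":0},{"tx":0,"ty":0,"tz":0,"roll":0}]'
python3 - <<'E'
from h import *
im,d=optics.get_image("side"); X=cloud("side",d)
cv2.imwrite("pics/s11.png",im[150:370,200:400,::-1].repeat(3,0)[60:].repeat(3,1))
r=(X[...,0]>.38)&(X[...,0]<.6)&(abs(X[...,1]+.308)<.1)
m=r&(X[...,2]>.078)&(X[...,2]<.1);print("hood top",np.median(X[m][:,2]),rect(X[m][:,:2]))
m=r&(X[...,2]>.059)&(X[...,2]<.066);print("cover top",np.median(X[m],0));A=np.c_[X[m][:,:2],np.ones(m.sum())];print(np.linalg.lstsq(A,X[m][:,2],rcond=None)[0])
E
```

```text
t: 39.7
tool_pos: [0.5024, -0.305, 0.0482]
tool_rot: [-0.546, 3.094, -0.0]
contact_force: [-2.3, 2.5, 5.9]
opening: 0.0449
grip_force: 37.0
t: 40.12
tool_pos: [0.5021, -0.3048, 0.0471]
tool_rot: [0.546, -3.094, -0.0]
contact_force: [-0.0, 0.2, 0.5]
opening: 0.0619
grip_force: 0.0
t: 41.12
tool_pos: [0.4731, -0.151, 0.1579]
tool_rot: [-0.549, 3.092, -0.002]
contact_force: [0.1, 0.4, 0.2]
opening: 0.0623
grip_force: 0.0
hood top 0.08293901842494561 c=(503.2,-305.3) 56.6x47.9 long-axis 20.4deg
cover top [ 0.46529879 -0.32323757  0.06207905]
[0.00066805 0.00129013 0.06220596]
```

View pics/s11.png

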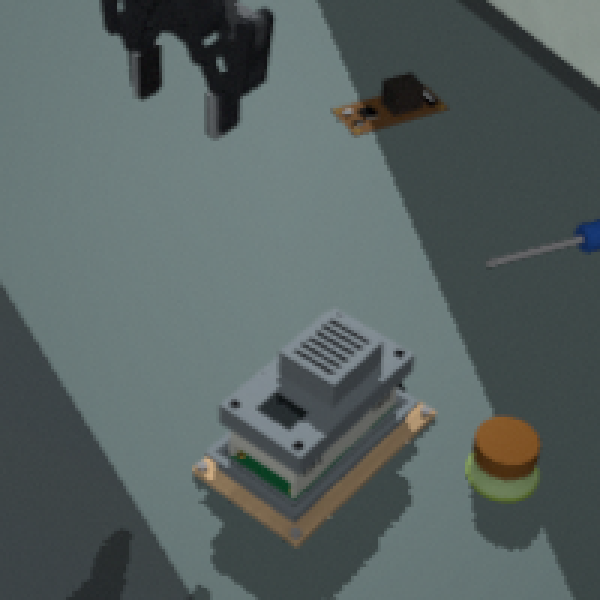

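The cover is fully down and level: top at 62.1 mm against 62.5 expected, hood at 83 mm. The gripper is clear, so I'm handing in.

```bash
python3 -c "
from station import ctrl
print(ctrl.finish_job())"
```

```text
the job is handed in; nothing more can be done
None
```

The control unit is back together in its base and handed in at about 41 s: power board, spacer, control board and cover all measured level at their seated heights. The first grasp of the power board closed on air and was redone. I never moved towards the four bystanders, and no judging result came back.

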